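# Load the calibration hanger with two slotted discs

## Robot

A 6-joint arm with a two-finger parallel gripper is mounted at the origin on a cart in front of the work surface, level with it; the furniture and walls round the work are solid. World frame = base frame: x ahead of the robot, y to its left, z up, the work surface at z = 0. Lengths are in m, angles in degrees, forces in N, time in s.
With the tool pointing down it reaches from about 0.4 to 0.825 m from the base axis. Payload 7 kg.
Tool frame: the origin (TCP) lies at the centre of the arm's flange, where the gripper is bolted on; the fingertips stand 178 mm ahead of it and the grasp point (between the pads) lies ahead of it (ctrl.grip_depth is the z of the grasp point in the tool frame, in m); z points along the fingers, x is the direction in which the jaws open and shut, and the axes are right-handed (so a half turn about z gives the same grasp; the last joint's range is limited). The gripper opens to 88 mm and grips with 3 to 60 N. Pads are 19 mm wide; open, the fingers measure 130 mm over their backs; the gripper's body (78 mm by 193 mm) begins 47 mm behind the grasp point.
Start: joints at [87.439, 20.546, 0.682, 0, -70.136, -16.507], TCP at [0.221, 0.638, 0.405] pointing down, gripper open.
Joint ranges: [-176.03, 176.03], [-82.01, 121.73], [-58.28, 71.71], [-173.87, 95.51], [-174.79, -0.11], [-173.66, 173.66]. Speed limits (degrees/s): [136.94, 136.94, 172.46, 180, 180, 180].

## Interface

Orientations are given as [roll, pitch, yaw] about the fixed x, y, z axes, in that order (R = Rz(yaw) Ry(pitch) Rx(roll)).
In Python, from plant import ctrl gives the robot as it stands.
- The arm moves only by the tool carry_out, never from a script. Its arguments are lists of equal length, an entry for each row: "linear": the shift along the tool's x, y, z in cm, a list of three; "twist": the turn about the tool's z in degrees. In form: {"linear": [[tx, ty, tz], ...], "twist": [twist, ...]}. A call has 1 to 12 rows; each row is the pose to reach, as a shift and turn from the pose measured when the call began, along the tool's axes at that moment; what a row does not reach only later rows make up. A row lasts 1/12 s, in which the tool goes at most 41.7 mm and 7.16 degrees, less where a joint would pass 70% of its speed; a pose out of reach is approached as far as the arm can. A call with a gripper value outside its range is refused whole. "fingers" is the gripper's target within -1 to 1 (fully open at 1, half-way at 0, shut at -1), set as the call begins (left out, the last holds). The fingers move at their own pace and stop on an object; the grip force is fixed at half the most. Time passes only in rows, so rows that repeat a pose let the fingers close. It gives the time, the measured TCP pose, the force and the opening at its end, in the units of the state.
- ctrl.get_obs(): the state, without advancing time (a new reading comes with each control period).
- ctrl.snapshot(name): name is "scene" or "top" or "wrist"; returns the picture (384x512x3 uint8, blue, green, red); there is no depth.
- ctrl.camera_params(name): a dict with "fovy" (degrees; the focal length in pixels is half the picture's height over the tangent of half this angle, whatever the lens; pixels are square), "cx", "cy" (the principal point, pixels), "dist" ([k1, k2, p1, p2, k3] as OpenCV has them; the pictures are not rectified), "eye" and "rotation" of the camera in the world; the wrist camera has in their place "T_tool_cam" (4x4, takes a point from camera to tool coordinates, whose origin is the TCP and whose axes are the tool frame's). Camera axes: x right, y down, z forward; pixel columns grow to the right and rows downward; lengths in m; the calibration is good to about 2 mm. A picture is of the moment at which its call begins: read the wrist's pose just before it. camera_params takes no time and is no camera call.
- ctrl.close_job(): hands the job in, once; it reports no verdict.
The state is a dict: "clock": time; "joint_pos": joint angles; "qvel": joint speeds; "tau": joint torques, N m; "tool_pos": TCP position; "orientation": TCP orientation; "force": force on the tool from outside, world axes, zero at the start; "moment": the same for the moment, N m; "opening": finger opening in m.
Only numpy, scipy, OpenCV 4.12 (cv2) and the standard library are available. Lean on these libraries where they do the work, as an engineer would, in place of code of your own. Each camera call takes 0.05 s, during which the arm holds its last target.

## Task

Load the load cell's weight hanger for a calibration: hang the large slotted disc on the pan, seated centrally round the stem, and hang the small slotted disc flat on top of it, also centred. Turn the slots well away from each other (a quarter turn or more apart) so that neither disc can slide off, and leave the small beaker and the bottle where they stand.

Things in the scene. Friction and masses are not known exactly. Their poses are not given: they have to be found in the camera images.
- pan (a point): Fixed steel weight hanger: round level pan, diameter 80 mm, 8 mm thick, its top 90 mm above the worktop, and an upright stem of diameter 8 mm through its middle. This point: centre of the pan's top face, on the stem's axis; z up. The stand's column is on the +x side; the pan is open from the front (-x) and both sides (+y, -y). The stem is bare for 131 mm above the pan.
- load_cell (a point): Steel cylinder (diameter 33 mm, 20 mm high) that carries the stem; this point is the centre of its underside, 141 mm above the pan, with a 16 mm lock nut just below. Over it a level arm, 20 mm wide, its top 180 mm above the pan, reaches 8 mm past the stem towards -x and runs along +x to the column. Axes as the pan's.
- column (a point): Foot of the stand's fixed column (26 mm square, 287 mm high, with a 36 mm clamp and small knob at the arm), 105 mm from the stem along the pan's +x. Base plate, 80 mm wide, 12 mm high, from 12 to 138 mm from the stem along +x. Filled tube racks (under 0.2 m high) stand nearer the robot than the stem, straight in front and to the left; it is clear at the front right and just left of the pan.
- disc_large_hub (a point): Large slotted steel disc, loose, flat on the worktop at first: diameter 100 mm, 14 mm thick, about 0.2 kg. This point: centre of the disc, mid-thickness; z is its axis, up. A slot 16 mm wide opens along +x and ends in a half circle of radius 8 mm about the centre. A strap along -x (22 mm wide, 8 mm thick, level with the underside) carries the grip block.
- disc_large_slot (a point): Point on the slot's middle line of the large disc, 38 mm from its centre along +x, half-way through the thickness: from disc_large_hub to this point is the way the slot opens.
- disc_large_grip (a point): Grip block of the large disc, to be pinched: plastic, 30 mm long along x, 16 mm wide along y (pinch across this), 45 mm high from the level of the disc's underside. This point: on the block's middle, 100 mm from the disc's centre along -x, 29 mm above the underside level (22 mm above disc_large_hub). Axes as the disc's.
- disc_small_hub (a point): Small slotted steel disc, like the large one (same slot, strap and grip block) but diameter 76 mm; 14 mm thick, about 0.13 kg, loose, flat on the worktop at first. This point: centre of the disc, mid-thickness; z up, slot opens along +x, grip block along -x. The two discs may swap places between starts.
- disc_small_slot (a point): Point on the slot's middle line of the small disc, 38 mm from its centre along +x (at the rim), half-way through the thickness.
- disc_small_grip (a point): Grip block of the small disc, to be pinched: plastic, 30 mm long along x, 16 mm wide along y (pinch across this), 45 mm high from the level of the disc's underside. This point: on the block's middle, 100 mm from the disc's centre along -x, 29 mm above the underside level (22 mm above disc_small_hub). Axes as the disc's.
- beaker_s: Bystander: small empty glass beaker, diameter 52 mm, 61 mm high; origin at the centre of its underside.
- saline: Bystander: white plastic bottle with a green cap, diameter 56 mm, 168 mm high; origin at the centre of its underside.

How it is judged:
By the outcome, as a careful person would: the job done as asked, in the order asked, and still so for the second after the job is handed in, with the robot touching nothing.
It also fails if it takes over 72 s, if anything falls off the work surface, if the arm or the gripper's body presses on something with over 40 N, if the wrist force passes 120 N, or if a joint passes its speed limit or range.

## Working session

There is one attempt and no reset: what is moved stays moved. The work goes in short steps, Python scripts to look and compute and a tool call to move; the robot and the scene stay as the last step left them, time stands still between calls to the robot, and variables do not carry over. Pictures are saved under pics/ and viewed, and the job is handed in when it is done.

Besides the shell and the picture viewer there is one more tool, called after ">>>" as name([rows], argument=value, ...), one row to a line, values as JSON. carry_out: Moves the arm, as the interface text tells. Its arguments: {"type":"object","properties":{"linear":{"type":"array","items":{"type":"array","items":{"type":"number"}}},"twist":{"type":"array","items":{"type":"number"}},"fingers":{"type":"number"}},"required":["linear","twist"]}

```bash
ls; mkdir -p pics; python3 - <<'E'
from plant import ctrl
import cv2
o=ctrl.get_obs();print(o, ctrl.grip_depth)
for n in ["scene","top","wrist"]:
    cv2.imwrite(f"pics/{n}0.png",ctrl.snapshot(n)); print(n,ctrl.camera_params(n))
E
```

```text
pics
{'clock': 0.0, 'joint_pos': array([ 8.74380580e+01,  2.05898376e+01,  6.32473018e-01, -2.14710904e-02,
       -7.01361985e+01, -1.65085379e+01]), 'qvel': array([ 0.03622822, -0.11058143,  0.13489657, -0.01628939, -0.00444808,
        0.02220984]), 'tau': array([-1.99060883e-04, -5.82723570e+01,  2.93056583e+01,  6.99726149e+00,
        7.02795209e-03, -1.59281194e-04]), 'tool_pos': array([0.22045735, 0.63775953, 0.40372635]), 'orientation': array([-1.79992763e+02, -9.54421745e-02, -1.09077798e+02]), 'force': array([ 0.02523259, -0.14751104, -0.38554468]), 'moment': array([-0.01778657, -0.00164517, -0.07570612]), 'opening': 0.08796488876892535} 0.1593
scene {'fovy': 57.78884500229534, 'cx': 254.69981440847315, 'cy': 193.95750589004368, 'dist': array([0.00338548, 0.        , 0.        , 0.        , 0.        ]), 'eye': array([0.48657546, 0.50253378, 0.52920884]), 'rotation': array([-116.02381405,   -1.34537498, -173.71350646])}
top {'fovy': 52.01197411763569, 'cx': 255.38589916813922, 'cy': 187.803600664303, 'dist': array([-0.08593635,  0.        ,  0.        ,  0.        ,  0.        ]), 'eye': array([ 0.38364663, -0.23852799,  1.0675113 ]), 'rotation': array([-169.34463298,   -1.9649633 ,  -89.45314785])}
wrist {'fovy': 68.19385184710515, 'cx': 253.92460247490806, 'cy': 192.57197177239712, 'dist': array([-0.04576333,  0.        ,  0.        ,  0.        ,  0.        ]), 'T_tool_cam': array([[ 9.99999480e-01, -9.63871157e-04,  3.32656889e-04,
        -6.18370685e-04],
       [ 8.28550338e-04,  9.58267857e-01,  2.85870649e-01,
        -7.68825675e-02],
       [-5.94316878e-04, -2.85870225e-01,  9.58268157e-01,
         1.91554576e-02],
       [ 0.00000000e+00,  0.00000000e+00,  0.00000000e+00,
         1.00000000e+00]])}
```

View pics/scene0.png

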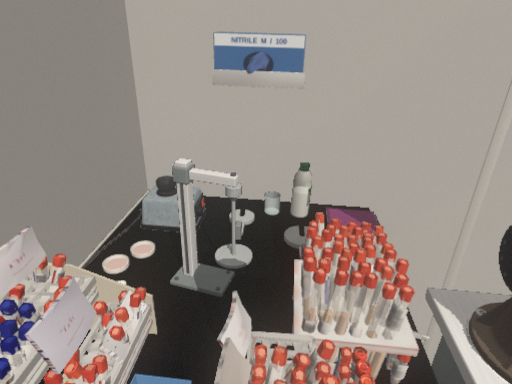

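View pics/top0.png

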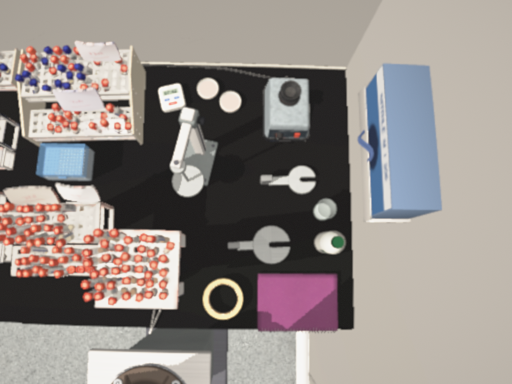

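View pics/wrist0.png

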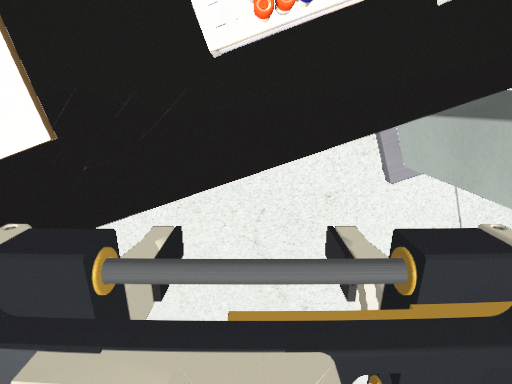

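The top view shows the pan at about (188,180), the large disc at (271,245), and the small disc at (301,180). Both slots open to the right (-y) and both grips point left. The beaker is at (324,209) and the bottle at (330,242).

```bash
cat > h.py <<'E'
import numpy as np, cv2
from scipy.spatial.transform import Rotation as R
from plant import ctrl
def K(p):
    f=192/np.tan(np.radians(p["fovy"]/2)); return np.array([[f,0,p["cx"]],[0,f,p["cy"]],[0,0,1.]])
def pose(n,obs=None):
    p=ctrl.camera_params(n)
    if n=="wrist":
        o=obs; T=np.eye(4);T[:3,:3]=R.from_euler("xyz",o["orientation"],degrees=True).as_matrix();T[:3,3]=o["tool_pos"]
        T=T@p["T_tool_cam"]; return p,T[:3,:3],T[:3,3]
    return p,R.from_euler("xyz",p["rotation"],degrees=True).as_matrix(),np.array(p["eye"])
def ray(n,uv,obs=None):
    p,r,e=pose(n,obs); q=cv2.undistortPoints(np.array(uv,float).reshape(-1,1,2),K(p),p["dist"]).reshape(-1,2)
    return e,(np.c_[q,np.ones(len(q))]@r.T)
def plane(n,uv,z,obs=None):
    e,d=ray(n,uv,obs); return e+d*((z-e[2])/d[:,2])[:,None]
def proj(n,P,obs=None):
    p,r,e=pose(n,obs); c=(np.array(P,float).reshape(-1,3)-e)@r
    return cv2.projectPoints(c,np.zeros(3),np.zeros(3),K(p),p["dist"])[0].reshape(-1,2)
E
python3 - <<'E'
import cv2
im=cv2.imread("pics/top0.png")
cv2.imwrite("pics/topcrop.png",cv2.resize(im[95:270,150:350],None,fx=4,fy=4,interpolation=cv2.INTER_CUBIC)[:600])
cv2.imwrite("pics/topcrop2.png",cv2.resize(im[150:270,215:355],None,fx=5,fy=5,interpolation=cv2.INTER_CUBIC)[:600])
E
```

```text
(no output)
```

View pics/topcrop.png

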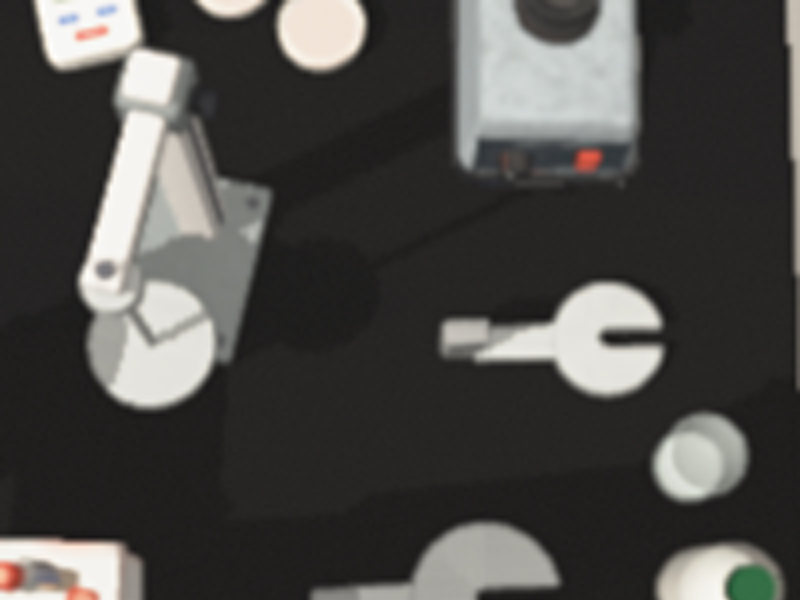

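View pics/topcrop2.png

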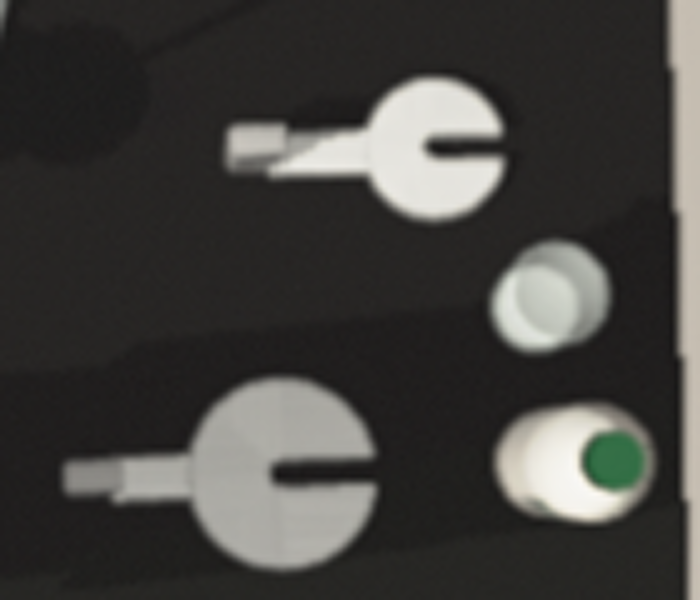

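```bash
cat > m.py <<'E'
from h import *
im=cv2.imread("pics/top0.png"); g=cv2.cvtColor(im,cv2.COLOR_BGR2GRAY)
def fit(P):
    A=np.c_[2*P,np.ones(len(P))]; s=np.linalg.lstsq(A,(P**2).sum(1),rcond=None)[0]
    return s[:2],np.sqrt(s[2]+s[:2]@s[:2])
def circ(name,c0,r,z,box,thr):
    m=np.zeros_like(g);x0,y0,x1,y1=box;m[y0:y1,x0:x1]=(g[y0:y1,x0:x1]>thr)*255
    cs,_=cv2.findContours(m,cv2.RETR_EXTERNAL,cv2.CHAIN_APPROX_NONE)
    c=max(cs,key=cv2.contourArea)[:,0,:].astype(float)
    P=plane("top",c,z)[:,:2]
    c0=plane("top",[c0],z)[0,:2]
    for i in range(10):
        s=abs(np.linalg.norm(P-c0,axis=1)-r)<(.012 if i<3 else .004)
        c0,rr=fit(P[s])
    print(name,c0.round(4),"r",rr.round(4),s.sum())
    return c0,m
cl,_=circ("large",(271,245),.05,.014,(220,220,305,270),70)
cs,_=circ("small",(301,180),.038,.014,(255,160,320,200),90)
cp,_=circ("pan",(187.5,181),.04,.09,(168,165,205,200),125)
for nm,c,z,pts in (("large",cl,.014,[(294,244.3),(288,244.5),(280,245)]),("small",cs,.014,[(315,179.3),(309,179.4),(304,179.5)])):
    P=plane("top",pts,z)[:,:2]; print(nm,np.degrees(np.arctan2(*(P-c).T[::-1])))
    # dark slot centroid per column
    uv=proj("top",np.r_[c,z])[0]; 
    Rl=.05 if nm=="large" else .038
    L=[]
    for u in range(int(uv[0])+3,int(uv[0]+ (20 if nm=="large" else 13))):
        v0=int(round(uv[1])); col=g[v0-7:v0+8,u].astype(float); w=np.clip(col.max()-col-30,0,None); w[:2]=0;w[-2:]=0
        L.append((u,(w*np.arange(v0-7,v0+8)).sum()/w.sum()))
    P=plane("top",L,z)[:,:2]; d=np.polyfit(P[:,1],P[:,0],1); print("slot line dx/dy",d, "yaw",np.degrees(np.arctan2(-d[0],-1)), "off at centre",np.polyval(d,c[1])-c[0])
# grips
for nm,box,thr in (("large",(227,225,240,260),60),("small",(259,165,273,195),70)):
    x0,y0,x1,y1=box; sub=(g[y0:y1,x0:x1]>thr); ys,xs=np.nonzero(sub); print(nm,"grip px",xs.min()+x0,xs.max()+x0,ys.min()+y0,ys.max()+y0)
    print(plane("top",[(xs.min()+x0,(ys.min()+ys.max())/2+y0)],.045))
print("cell/arm nose", plane("top",[(150+108/4,95+290/4)],.25))
print("col", plane("top",[(150+155/4,95+75/4)],.287))
print("base edge",plane("top",[(150+272/4,95+188/4),(150+228/4,95+362/4)],.012))
print("beaker",plane("top",[(150+690/4,95+465/4)],0),"bottle cap",plane("top",[(150+750/4,95+585/4)],.168))
E
python3 m.py
```

```text
large [ 0.4303 -0.3153] r 0.0505 99
small [ 0.6086 -0.3987] r 0.0396 70
pan [ 0.5852 -0.099 ] r 0.04 83
large [-89.82477447 -90.60064481 -94.66182234]
slot line dx/dy [-0.05076379  0.41387504] yaw 177.0939437127928 off at centre -0.00043526774592583806
small [-89.69113873 -90.96354544 -96.50774332]
slot line dx/dy [-0.0322639   0.59603139] yaw 178.15205550628343 off at centre 0.0003041216903886257
large grip px 227 239 241 250
[[ 0.42420271 -0.20011888  0.045     ]]
small grip px 260 272 174 185
[[ 0.59911198 -0.28382161  0.045     ]]
cell/arm nose [[ 0.57911291 -0.09775288  0.25      ]]
col [[ 0.68627514 -0.12288903  0.287     ]]
base edge [[ 0.71095139 -0.16732478  0.012     ]
 [ 0.58696726 -0.1408416   0.012     ]]
beaker [[ 0.52218654 -0.4588484   0.        ]] bottle cap [[ 0.43135026 -0.45771032  0.168     ]]
```

```bash
python3 - <<'E'
from h import *
for z in (.05,.1,.19):
    print(z,plane("top",[(95,230),(180,232),(180,305),(112,207),(60,190),(145,140),(132,60),(93,145),(93,180),(184,105)],z)[:,:2].round(3).tolist())
E
```

```text
0.05 [[0.458, 0.142], [0.457, -0.079], [0.274, -0.086], [0.519, 0.102], [0.561, 0.245], [0.702, 0.027], [0.937, 0.081], [0.686, 0.167], [0.59, 0.158], [0.803, -0.074]]
0.1 [[0.454, 0.123], [0.453, -0.087], [0.279, -0.093], [0.512, 0.085], [0.553, 0.221], [0.686, 0.014], [0.91, 0.065], [0.671, 0.147], [0.58, 0.139], [0.783, -0.082]]
0.19 [[0.448, 0.09], [0.447, -0.101], [0.289, -0.107], [0.5, 0.055], [0.537, 0.178], [0.658, -0.01], [0.861, 0.037], [0.644, 0.111], [0.561, 0.104], [0.746, -0.096]]
```

>>> carry_out([
  [0,0,0],
  [0,0,0],
], twist=[7,14])

```text
clock: 0.32
tool_pos: [0.2204, 0.6378, 0.4034]
orientation: [-180.0, -0.1, -123.4]
force: [-0.4, -0.2, 0.2]
opening: 0.0875
```

```bash
python3 - <<'E'
from h import *
o=ctrl.get_obs();print(o["joint_pos"],o["orientation"],o["tool_pos"])
E
```

```text
[ 8.74399389e+01  2.06087906e+01  6.19297887e-01 -2.64325896e-02
 -7.01344142e+01 -3.08072121e+01] [-1.79957875e+02 -1.19146708e-01 -1.23376326e+02] [0.22041951 0.63775339 0.40339662]
```

```bash
python3 - <<'E'
import cv2
im=cv2.imread("pics/scene0.png")
cv2.imwrite("pics/sc1.png",cv2.resize(im[224:384,0:213],None,fx=3.7,fy=3.7,interpolation=cv2.INTER_CUBIC))
cv2.imwrite("pics/sc2.png",cv2.resize(im[224:384,213:426],None,fx=3.7,fy=3.7,interpolation=cv2.INTER_CUBIC))
im=cv2.imread("pics/top0.png")
cv2.imwrite("pics/t1.png",cv2.resize(im[40:310,0:200],None,fx=2.2,fy=2.2,interpolation=cv2.INTER_CUBIC))
E
```

```text
(no output)
```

View pics/sc1.png

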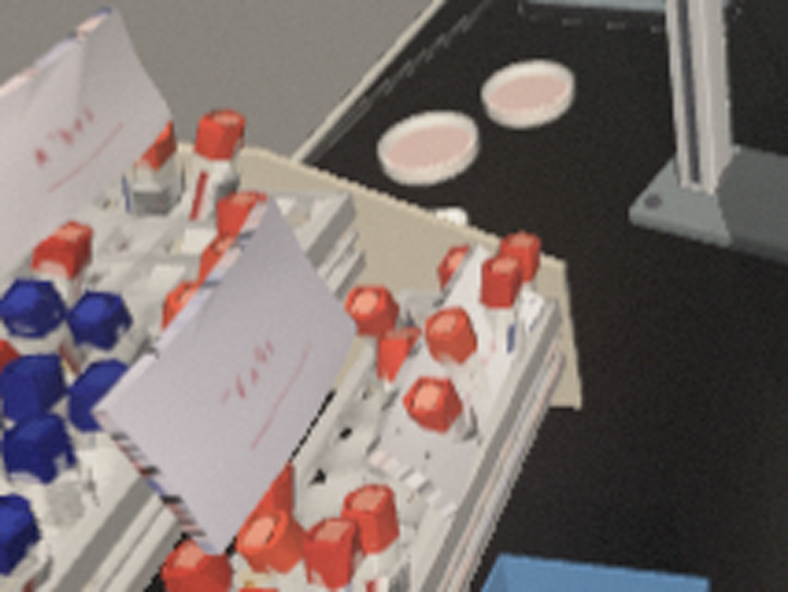

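View pics/sc2.png

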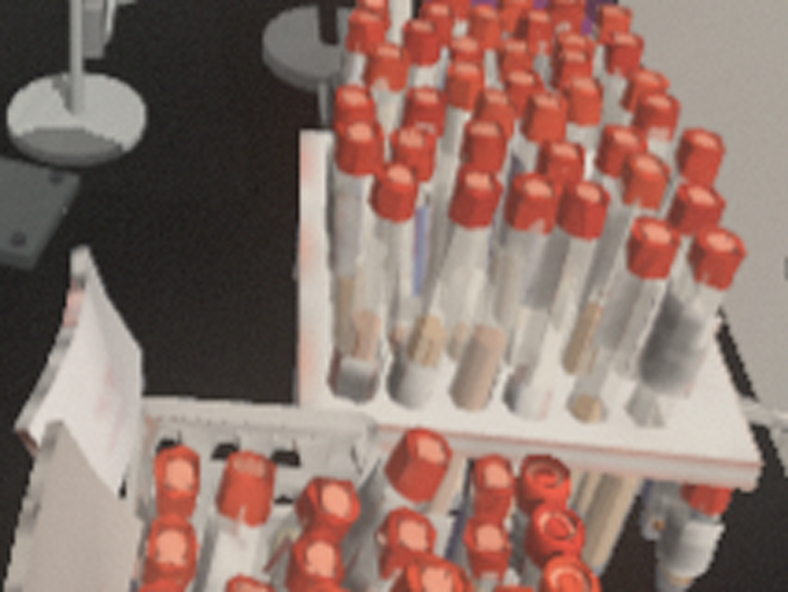

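View pics/t1.png

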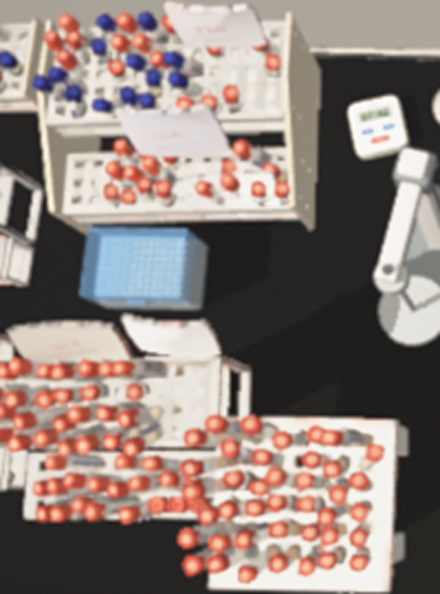

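```bash
cat >> h.py <<'E'
def go(*targets):
    """targets: (x,y,z,yaw) -> cm shift in present tool axes & twist (yaw falls as twist grows)"""
    o=ctrl.get_obs(); r=R.from_euler("xyz",o["orientation"],degrees=True).as_matrix(); p=np.array(o["tool_pos"])
    print("t",round(o["clock"],2),"pos",p.round(4),"ori",o["orientation"].round(2),"j",o["joint_pos"].round(1),"F",o["force"].round(1),"op",round(o["opening"],4))
    for t in targets:
        d=(np.array(t[:3])-p)@r*100
        tw=-(t[3]-o["orientation"][2]); tw=(tw+180)%360-180
        print("->",t,"lin",d.round(2),"twist",round(tw,1))
E
python3 -c "
from h import *
go((.40,.42,.405,158.6))"
```

```text
t 0.32 pos [0.2204 0.6378 0.4034] ori [-1.7996e+02 -1.2000e-01 -1.2338e+02] j [ 87.4  20.6   0.6  -0.  -70.1 -30.8] F [-0.4 -0.2  0.2] op 0.0875
-> (0.4, 0.42, 0.405, 158.6) lin [  8.3  -26.98  -0.12] twist 78.0
```

>>> carry_out([
  [0.7,-2.3,0],
  [1.4,-4.6,0],
  [2.1,-6.9,0],
  [2.8,-9.2,0],
  [3.5,-11.5,0],
  [4.2,-13.8,0],
  [4.9,-16.1,0],
  [5.6,-18.4,-0.1],
  [6.3,-20.7,-0.1],
  [7,-23,-0.1],
  [7.7,-25,-0.1],
  [8.3,-27,-0.1],
], twist=[6.5,13,19.5,26,32.5,39,45.5,52,58.5,65,71.5,78])

```text
clock: 1.32
tool_pos: [0.4008, 0.4187, 0.4046]
orientation: [-179.9, 0.0, 158.3]
force: [-0.1, 0.3, 0.6]
opening: 0.0878
```

```bash
python3 -c "
from h import *
go((.46,.12,.405,80.6))"
```

```text
t 1.32 pos [0.4008 0.4187 0.4046] ori [-1.7985e+02  1.0000e-02  1.5829e+02] j [ 65.6  11.7 -11.6   0.  -66.8 -87.3] F [-0.1  0.3  0.6] op 0.0878
-> (0.46, 0.12, 0.405, 80.6) lin [-16.55 -25.56   0.03] twist 77.7
```

>>> carry_out([
  [-1.5,-2.3,0],
  [-3,-4.6,0],
  [-4.5,-6.9,0],
  [-6,-9.2,0],
  [-7.5,-11.5,0],
  [-9,-13.8,0],
  [-10.5,-16.1,0],
  [-12,-18.4,0],
  [-13.5,-20.7,0],
  [-14.8,-23,0],
  [-16,-25,0],
  [-16.5,-25.5,0],
], twist=[6.4,12.8,19.2,25.6,32,38.4,44.8,51.2,57.6,64,70,75])

```text
clock: 2.32
tool_pos: [0.4594, 0.1182, 0.4053]
orientation: [-179.9, 0.2, 82.9]
force: [-1.1, 0.5, 0.3]
opening: 0.0878
```

```bash
python3 -c "
from h import *
go((.425,-.2154,.36,5),(.425,-.2154,.35,5))"
```

```text
t 2.32 pos [0.4594 0.1182 0.4053] ori [-1.7995e+02  1.7000e-01  8.2890e+01] j [ 3.830e+01  1.300e+00 -2.360e+01  1.000e-01 -6.520e+01 -1.355e+02] F [-1.1  0.5  0.3] op 0.0878
-> (0.425, -0.2154, 0.36, 5) lin [-33.51   0.73   4.62] twist 77.9
-> (0.425, -0.2154, 0.35, 5) lin [-33.51   0.73   5.62] twist 77.9
```

>>> carry_out([
  [-3,0.1,0],
  [-6,0.1,0],
  [-9,0.2,0],
  [-12,0.3,0],
  [-15,0.3,0],
  [-18,0.4,0],
  [-21,0.5,0],
  [-24,0.5,0.5],
  [-27,0.6,1.5],
  [-30,0.7,2.5],
  [-33,0.7,3.5],
  [-33.5,0.7,4.5],
], twist=[6,12,18,24,31,38,45,51,58,65,71,76])

```text
clock: 3.32
tool_pos: [0.424, -0.2182, 0.3606]
orientation: [179.8, 0.1, 6.4]
force: [0.2, -0.0, -0.1]
opening: 0.0876
```

```bash
python3 -c "
from h import *
go((.425,-.2154,.188,5))
o=ctrl.get_obs(); im=ctrl.snapshot('wrist'); cv2.imwrite('pics/w1.png',im); print(proj('wrist',[[.4253,-.2154,.045],[.4303,-.3153,.014]],o))"
```

```text
t 3.32 pos [ 0.424  -0.2182  0.3606] ori [1.7984e+02 1.3000e-01 6.4500e+00] j [  -3.4    3.7  -27.3    0.2  -59.  -170.2] F [ 0.2 -0.  -0.1] op 0.0876
-> (0.425, -0.2154, 0.188, 5) lin [ 0.17 -0.31 17.26] twist 1.4
[[256.35663285 180.13892942]
 [251.22566946 249.52751366]]
```

View pics/w1.png

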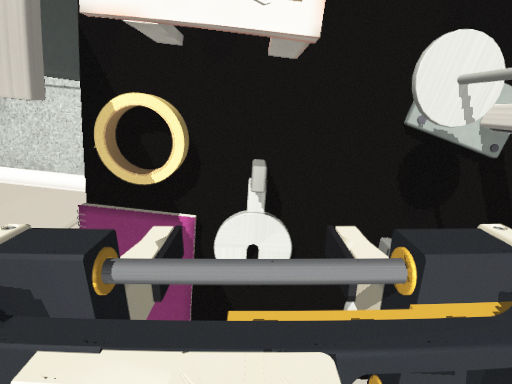

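```bash
python3 -c "
import cv2
im=cv2.imread('pics/w1.png'); cv2.imwrite('pics/w1c.png',cv2.resize(im[140:270,200:310],None,fx=4.6,fy=4.6,interpolation=cv2.INTER_CUBIC))
cv2.imwrite('pics/w1d.png',cv2.resize(im[10:180,380:512],None,fx=3.5,fy=3.5,interpolation=cv2.INTER_CUBIC))"
```

```text
(no output)
```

View pics/w1c.png

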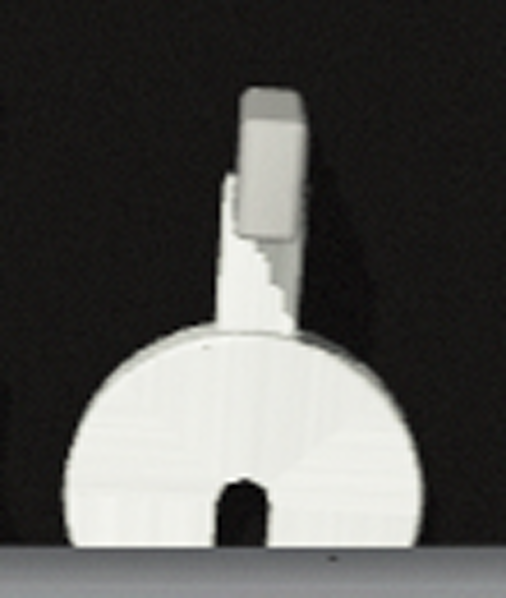

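View pics/w1d.png

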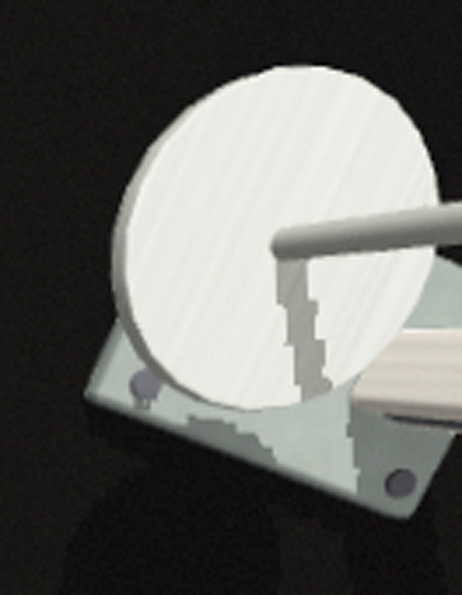

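```bash
cat > m2.py <<'E'
from h import *
from m import fit
o=dict(tool_pos=np.array([.424,-.2182,.3606]),orientation=np.array([179.84,.13,6.45]))
c=np.array([(245,122),(305,122),(298,240),(236,238)])/4.6+[200,140]
P=plane('wrist',c,.045,o)[:,:2]; print('grip',P.mean(0)); d=(P[2]+P[3]-P[0]-P[1])/2; print('len',np.linalg.norm(d),'yaw',np.degrees(np.arctan2(d[1],d[0])))
im=cv2.imread('pics/w1.png'); g=cv2.cvtColor(im,cv2.COLOR_BGR2GRAY)
def wc(box,thr,z,r):
    x0,y0,x1,y1=box; m=((g[y0:y1,x0:x1]>thr)*255).astype('uint8')
    c=max(cv2.findContours(m,cv2.RETR_EXTERNAL,cv2.CHAIN_APPROX_NONE)[0],key=cv2.contourArea)[:,0]+[x0,y0]
    P=plane('wrist',c,z,o)[:,:2]; c0=P.mean(0)
    for i in range(15):
        s=abs(np.linalg.norm(P-c0,axis=1)-r)<(.02 if i<3 else .003 ); c0,rr=fit(P[s])
    print(c0.round(4),rr,s.sum())
wc((400,15,512,135),215,.09,.04)
wc((210,205,300,258),170,.014,.05)
e=np.array([(243,478),(220,500),(266,500),(217,540),(267,540)])/4.6+[200,140]
print(plane('wrist',e,.014,o))
print('stem foot', plane('wrist',[(380+290/3.5,10+247/3.5)],.09,o))
E
python3 m2.py | grep -v '^large\|^small\|^pan'
```

```text
slot line dx/dy [-0.05076379  0.41387504] yaw 177.0939437127928 off at centre -0.00043526774592583806
slot line dx/dy [-0.0322639   0.59603139] yaw 178.15205550628343 off at centre 0.0003041216903886257
[[ 0.42420271 -0.20011888  0.045     ]]
[[ 0.59911198 -0.28382161  0.045     ]]
cell/arm nose [[ 0.57911291 -0.09775288  0.25      ]]
col [[ 0.68627514 -0.12288903  0.287     ]]
base edge [[ 0.71095139 -0.16732478  0.012     ]
 [ 0.58696726 -0.1408416   0.012     ]]
beaker [[ 0.52218654 -0.4588484   0.        ]] bottle cap [[ 0.43135026 -0.45771032  0.168     ]]
grip [ 0.42791304 -0.21430436]
len 0.028252578208407896 yaw -87.10548665557594
[ 0.5859 -0.0961] 0.038757096024948055 202
[ 0.4304 -0.3046] 0.04971011524429186 67
[[ 0.43145049 -0.30714162  0.014     ]
 [ 0.42582088 -0.31463574  0.014     ]
 [ 0.43858223 -0.31318563  0.014     ]
 [ 0.42630099 -0.32725325  0.014     ]
 [ 0.44031927 -0.3256585   0.014     ]]
stem foot [[ 0.58847793 -0.09714651  0.09      ]]
```

```bash
python3 -c "
from h import *
go((.4268,-.2148,.19,4.5))"
```

```text
t 3.37 pos [ 0.4235 -0.2174  0.3585] ori [179.92   0.28   6.07] j [-3.400e+00  3.800e+00 -2.750e+01  1.000e-01 -5.890e+01 -1.706e+02] F [-1.  -0.8 -3. ] op 0.0872
-> (0.4268, -0.2148, 0.19, 4.5) lin [ 0.44 -0.25 16.85] twist 1.6
```

>>> carry_out([
  [0.2,-0.1,2],
  [0.4,-0.2,4.5],
  [0.4,-0.2,7],
  [0.4,-0.2,9.5],
  [0.4,-0.2,12],
  [0.4,-0.2,14],
  [0.4,-0.2,15.5],
  [0.4,-0.2,16.2],
  [0.4,-0.2,16.5],
  [0.4,-0.2,16.5],
], twist=[0.5,1,1.5,1.5,1.5,1.5,1.5,1.5,1.5,1.5])

```text
clock: 4.2
tool_pos: [0.4267, -0.215, 0.1934]
orientation: [179.9, 0.3, 4.7]
force: [0.1, -0.3, -0.0]
opening: 0.0873
```

```bash
python3 -c "
from h import *
go((.4268,-.2148,.19,4.5))"
```

```text
t 4.2 pos [ 0.4267 -0.215   0.1934] ori [179.92   0.31   4.65] j [  -3.    16.9  -38.5    0.2  -34.9 -172.5] F [ 0.1 -0.3 -0. ] op 0.0873
-> (0.4268, -0.2148, 0.19, 4.5) lin [ 0.01 -0.02  0.34] twist 0.2
```

>>> carry_out([
  [0,0,0.2],
  [0,0,0.3],
  [0,0,0.3],
  [0,0,0.3],
  [0,0,0.3],
  [0,0,0.3],
  [0,0,0.3],
  [0,0,0.3],
], twist=[0,0,0,0,0,0,0,0], fingers=-1)

```text
clock: 4.87
tool_pos: [0.4267, -0.2151, 0.1905]
orientation: [179.9, 0.3, 4.7]
force: [0.8, 0.4, -0.5]
opening: 0.04
```

```bash
python3 -c "
from h import *
go()"
```

```text
t 4.87 pos [ 0.4267 -0.2151  0.1905] ori [179.91   0.3    4.65] j [  -3.    17.2  -38.7    0.2  -34.5 -172.5] F [ 0.8  0.4 -0.5] op 0.04
```

>>> carry_out([
  [0,0,0],
  [0,0,0],
  [0,0,0],
  [0,0,0],
  [0,0,0],
  [0,0,0],
  [0,0,0],
], twist=[0,0,0,0,0,0,0])

```text
clock: 5.45
tool_pos: [0.4268, -0.215, 0.1906]
orientation: [179.9, 0.3, 4.7]
force: [0.1, 0.4, 0.8]
opening: 0.0157
```

```bash
python3 -c "
from h import *
go((.47,-.26,.40,40))"
```

```text
t 5.45 pos [ 0.4268 -0.215   0.1906] ori [179.91   0.3    4.65] j [  -3.    17.2  -38.7    0.2  -34.5 -172.5] F [0.1 0.4 0.8] op 0.0157
-> (0.47, -0.26, 0.4, 40) lin [  3.84   4.86 -20.96] twist -35.3
```

>>> carry_out([
  [0,0,-1],
  [0,0,-3],
  [0,0,-6],
  [0,0,-9],
  [0,0,-12],
  [0,0,-15],
  [1,1.2,-18],
  [2,2.4,-20],
  [3,3.6,-21],
  [3.8,4.8,-21],
  [3.8,4.8,-21],
  [3.8,4.8,-21],
], twist=[0,0,0,0,0,0,-4,-10,-17,-24,-30,-35])

```text
clock: 6.45
tool_pos: [0.4696, -0.2598, 0.3997]
orientation: [-179.8, 0.3, 39.9]
force: [-0.1, -0.3, -1.9]
opening: 0.0158
```

```bash
python3 -c "
from h import *
go((.495,-.255,.40,112))"
```

```text
t 6.45 pos [ 0.4696 -0.2598  0.3997] ori [-179.82    0.32   39.91] j [-8.000e+00  7.800e+00 -1.710e+01  1.000e-01 -6.540e+01 -1.322e+02] F [-0.1 -0.3 -1.9] op 0.0158
-> (0.495, -0.255, 0.4, 112) lin [ 2.25  1.26 -0.04] twist -72.1
```

>>> carry_out([
  [0.2,0.1,0],
  [0.4,0.2,0],
  [0.6,0.3,0],
  [0.8,0.4,0],
  [1,0.5,0],
  [1.2,0.7,0],
  [1.4,0.8,0],
  [1.6,0.9,0],
  [1.8,1,0],
  [2,1.1,0],
  [2.2,1.2,0],
  [2.2,1.2,0],
], twist=[-4,-10,-16,-22,-28,-34,-40,-46,-52,-58,-64,-70])

```text
clock: 7.45
tool_pos: [0.4942, -0.2547, 0.3988]
orientation: [-179.6, -0.1, 110.2]
force: [-0.2, 0.3, -2.2]
opening: 0.0158
```

```bash
python3 -c "
from h import *
go((.496,-.254,.36,150))"
```

```text
t 7.45 pos [ 0.4942 -0.2547  0.3988] ori [-1.7957e+02 -1.2000e-01  1.1020e+02] j [ -7.1   9.7 -14.9   0.1 -65.8 -62.8] F [-0.2  0.3 -2.2] op 0.0158
-> (0.496, -0.254, 0.36, 150) lin [-0.    0.22  3.88] twist -39.8
```

>>> carry_out([
  [0,0.2,0],
  [0,0.2,0],
  [0,0.2,0],
  [0,0.2,0.5],
  [0,0.2,1],
  [0,0.2,2],
  [0,0.2,3],
  [0,0.2,3.7],
  [0,0.2,3.8],
  [0,0.2,3.8],
], twist=[-6,-12,-18,-24,-30,-36,-39,-39.8,-39.8,-39.8])

```text
clock: 8.28
tool_pos: [0.4956, -0.254, 0.3602]
orientation: [-179.7, -0.4, 149.9]
force: [0.4, -0.7, -1.2]
opening: 0.0162
```

```bash
python3 -c "
from h import *
go((.496,-.254,.36,150))
im=ctrl.snapshot('top'); cv2.imwrite('pics/t2.png',im); cv2.imwrite('pics/t2c.png',cv2.resize(im[130:280,150:330],None,fx=4,fy=4,interpolation=cv2.INTER_CUBIC))
o=ctrl.get_obs(); im=ctrl.snapshot('wrist'); cv2.imwrite('pics/w2.png',im); print(o['tool_pos'],o['orientation'])
im=ctrl.snapshot('scene'); cv2.imwrite('pics/s2.png',im); cv2.imwrite('pics/s2c.png',cv2.resize(im[150:310,160:330],None,fx=3.7,fy=3.7,interpolation=cv2.INTER_CUBIC))
"
```

```text
t 8.28 pos [ 0.4956 -0.254   0.3602] ori [-179.71   -0.45  149.89] j [ -7.   11.6 -17.9   0.1 -61.  -23.2] F [ 0.4 -0.7 -1.2] op 0.0162
-> (0.496, -0.254, 0.36, 150) lin [-0.03  0.02  0.02] twist -0.1
[ 0.49583595 -0.25408669  0.3608231 ] [-179.72417139   -0.3862892   149.90958779]
```

View pics/t2c.png

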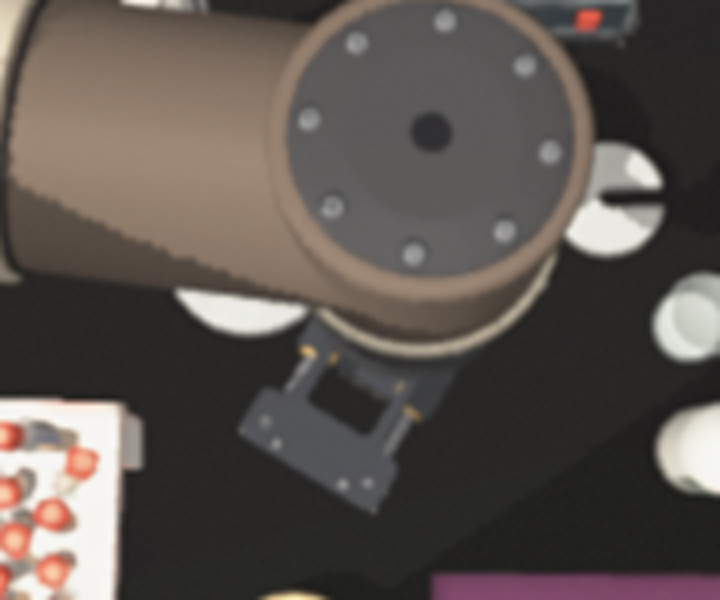

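View pics/w2.png

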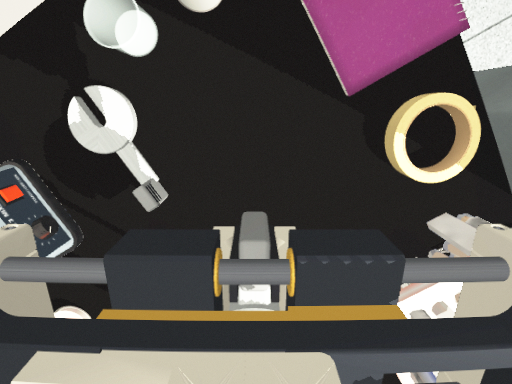

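View pics/s2c.png

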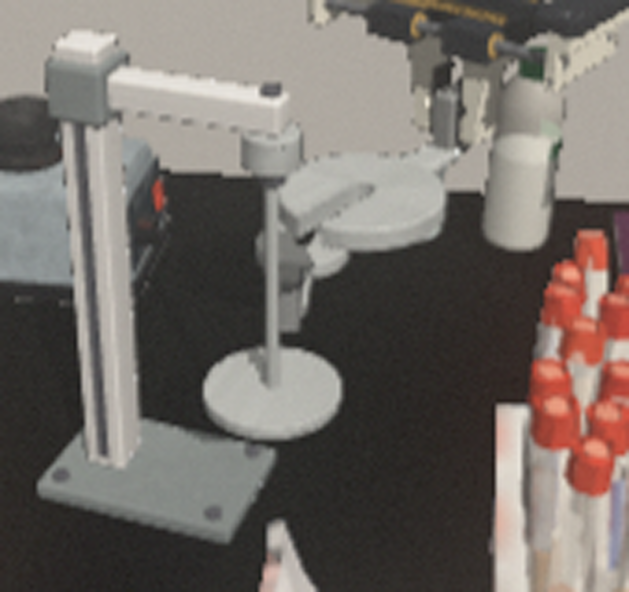

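```bash
cat > m3.py <<'E'
from h import *
def fit(P):
    A=np.c_[2*P,np.ones(len(P))]; s=np.linalg.lstsq(A,(P**2).sum(1),rcond=None)[0]
    return s[:2],np.sqrt(s[2]+s[:2]@s[:2])
import sys
im=cv2.imread("pics/s2.png")
S=3.7; f=lambda p:np.array(p,float)/S+[160,150]-0.5+.5/S
# manual rim points of disc top face (crop)
d=f([(291,178),(310,168),(340,158),(375,154),(410,157),(435,170),(445,188),(443,200),(425,216),(395,229),(350,232),(318,228)])
P=plane("scene",d,.1836)[:,:2]; c,r=fit(P); print("disc",c,r, np.abs(np.linalg.norm(P-c,axis=1)-r).max())
p=f([(204,388),(212,371),(235,355),(305,352),(332,368),(342,385),(335,405),(310,420),(275,425),(235,418),(212,404)])
P=plane("scene",p,.09)[:,:2]; c,r=fit(P); print("pan",c,r,np.abs(np.linalg.norm(P-c,axis=1)-r).max())
e,dd=ray("scene",f([(271,200),(271.5,380)]))
# stem: intersect vertical plane; stem foot on z=.09
print("stem foot",plane("scene",f([(272.5,388)]),.09))
for z,x in ((.09,(272,388)),): pass
# stem line at the crop rows -> bearing from camera
p_,r_,eye=pose("scene")
for q in ((271,190),(271,240),(272,300),(272.5,370)):
    e,v=ray("scene",f([q])); v=v[0]; s=(-.099-e[1])/v[1]; print("stem at y=-.099: x,z",(e+s*v)[[0,2]])
print("pred hub px",(proj("scene",[[.546,-.1674,.1836]])-[160,150])*S)
print("slot end px", (proj("scene",[[.546+.008*-.5,-.1674-.008*.866,.1836]])-[160,150])*S)
E
python3 m3.py
```

```text
disc [ 0.54362844 -0.16791045] 0.048838693590155344 0.005672035644792593
pan [ 0.58749113 -0.09864006] 0.038411403028982403 0.001389650585228601
stem foot [[ 0.5877006 -0.0955415  0.09     ]]
stem at y=-.099: x,z [0.58864085 0.21550714]
stem at y=-.099: x,z [0.58876483 0.18501867]
stem at y=-.099: x,z [0.58835753 0.14687484]
stem at y=-.099: x,z [0.58824156 0.09996792]
pred hub px [[360.89829688 189.48844929]]
slot end px [[368.8150899  184.67109098]]
```

```bash
python3 -c "
from h import *
go((.5222,-.2104,.36,150))"
```

```text
t 8.43 pos [ 0.496  -0.2541  0.3613] ori [-179.75   -0.32  149.94] j [ -7.   11.5 -17.8   0.1 -61.  -23.2] F [-0.6  0.7 -1.6] op 0.0156
-> (0.5222, -0.2104, 0.36, 150) lin [-0.08  5.1   0.11] twist -0.1
```

>>> carry_out([
  [-0.1,0.5,0.1],
  [-0.1,1.1,0.1],
  [-0.1,1.8,0.1],
  [-0.1,2.5,0.1],
  [-0.1,3.2,0.1],
  [-0.1,3.9,0.1],
  [-0.1,4.5,0.1],
  [-0.1,5,0.1],
  [-0.1,5.1,0.1],
  [-0.1,5.1,0.1],
], twist=[0,0,0,0,0,0,0,0,0,0])

```text
clock: 9.27
tool_pos: [0.5226, -0.2101, 0.3601]
orientation: [-179.7, -0.3, 150.0]
force: [-0.6, -0.9, -2.3]
opening: 0.0161
```

```bash
python3 -c "
from h import *
go((.5372,-.1844,.36,150))
im=ctrl.snapshot('scene'); cv2.imwrite('pics/s3.png',im); cv2.imwrite('pics/s3c.png',cv2.resize(im[160:270,200:310],None,fx=5.4,fy=5.4,interpolation=cv2.INTER_CUBIC))
"
```

```text
t 9.27 pos [ 0.5226 -0.2101  0.3601] ori [-179.75   -0.33  149.99] j [ -2.   12.2 -17.2   0.1 -61.1 -28.1] F [-0.6 -0.9 -2.3] op 0.0161
-> (0.5372, -0.1844, 0.36, 150) lin [ 0.02  2.95 -0.01] twist -0.0
```

View pics/s3c.png

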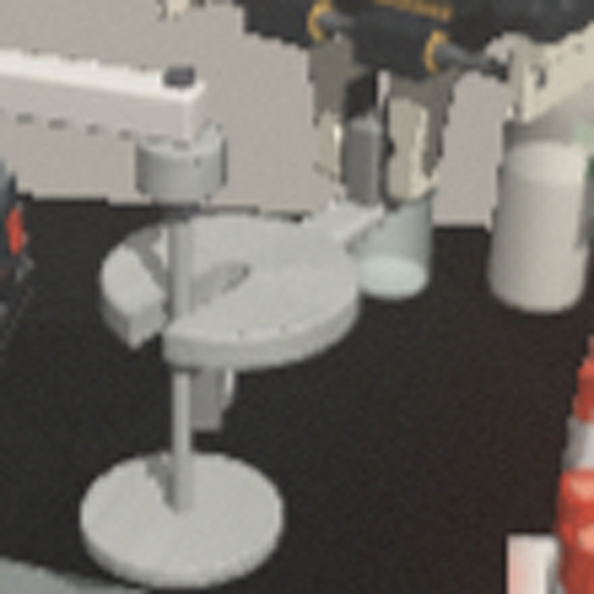

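```bash
python3 - <<'E'
from h import *
o=ctrl.get_obs()
s=np.radians(60);d=np.array([np.cos(s),np.sin(s)]);n=np.array([-d[1],d[0]])
z=o["tool_pos"][2]-.1906+.014
hub=np.array(o["tool_pos"][:2])+.1*d
f=lambda P:((proj("scene",P)-[200,160]+.5)*5.4-.5).round(0).tolist()
print("hub",hub,"end",f([np.r_[hub-.008*d,z]]))
for sg in (1,-1):
    print("wall",sg,f([np.r_[hub+sg*.008*n+k*d,z] for k in (0,.02,.04,.049)]))
print("rim",f([np.r_[hub-.05*d,z],np.r_[hub+.05*n,z],np.r_[hub-.05*n,z]]))
print("stem at z, r=4 edges",f([[.588,-.098,z],[.588-.004,-.098,z],[.588+.004,-.098,z]]), "pan ctr",f([[.588,-.098,.09]]))
E
```

```text
hub [ 0.57246107 -0.12371683] end [[245.0, 264.0]]
wall 1 [[249.0, 278.0], [216.0, 298.0], [182.0, 319.0], [166.0, 329.0]]
wall -1 [[216.0, 266.0], [183.0, 285.0], [149.0, 306.0], [133.0, 315.0]]
rim [[309.0, 225.0], [339.0, 313.0], [133.0, 234.0]]
stem at z, r=4 edges [[181.0, 302.0], [192.0, 302.0], [171.0, 301.0]] pan ctr [[182.0, 509.0]]
```

>>> carry_out([
  [0,0.4,0],
  [0,0.9,0],
  [0,1.4,0],
  [0,1.9,0],
  [0,2.3,0],
  [0,2.7,0],
  [0,2.9,0],
  [0,2.9,0],
  [0,2.9,0],
], twist=[0,0,0,0,0,0,0,0,0])

```text
clock: 10.07
tool_pos: [0.537, -0.1851, 0.3599]
orientation: [-179.7, -0.3, 150.0]
force: [-0.6, -0.2, -0.7]
opening: 0.0158
```

```bash
python3 -c "
from h import *
go((.5372,-.1844,.36,150))
im=ctrl.snapshot('scene'); cv2.imwrite('pics/s4.png',im); cv2.imwrite('pics/s4c.png',cv2.resize(im[160:270,200:310],None,fx=5.4,fy=5.4,interpolation=cv2.INTER_CUBIC))
"
```

```text
t 10.07 pos [ 0.537  -0.1851  0.3599] ori [-179.74   -0.34  149.98] j [  0.7  12.6 -16.6   0.1 -61.2 -30.8] F [-0.6 -0.2 -0.7] op 0.0158
-> (0.5372, -0.1844, 0.36, 150) lin [ 0.02  0.07 -0.01] twist -0.0
```

View pics/s4c.png

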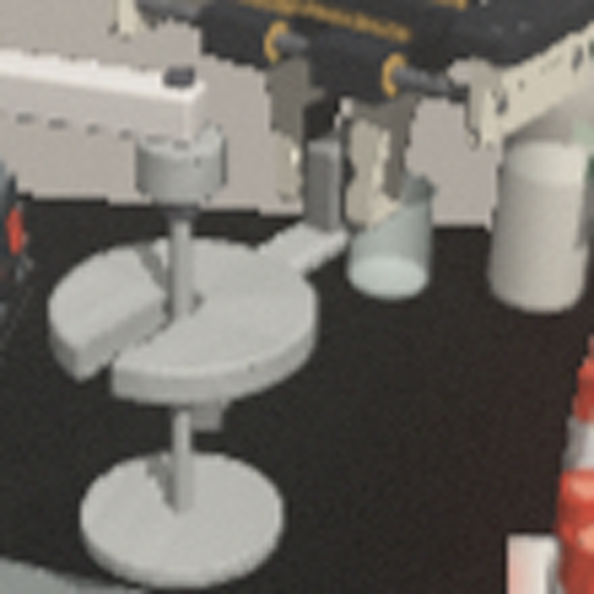

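>>> carry_out([
  [0,0.1,0.5],
  [0,0.1,1.5],
  [0,0.1,2.7],
  [0,0.1,3.9],
  [0,0.1,5],
  [0,0.1,6],
  [0,0.1,6.8],
  [0,0.1,7.2],
  [0,0.1,7.4],
  [0,0.1,7.4],
  [0,0.1,7.4],
], twist=[0,0,0,0,0,0,0,0,0,0,0])

```text
clock: 11.03
tool_pos: [0.5371, -0.1844, 0.2863]
orientation: [-179.7, -0.3, 150.0]
force: [0.2, 0.3, -0.4]
opening: 0.0158
```

```bash
python3 -c "
from h import *
go((.538,-.1842,.2806,150))
im=ctrl.snapshot('scene'); cv2.imwrite('pics/s5.png',im); cv2.imwrite('pics/s5c.png',cv2.resize(im[180:290,200:310],None,fx=5.4,fy=5.4,interpolation=cv2.INTER_CUBIC))
"
```

```text
t 11.03 pos [ 0.5371 -0.1844  0.2863] ori [-179.75   -0.3   149.98] j [  0.8  16.7 -21.8   0.1 -51.8 -30.9] F [ 0.2  0.3 -0.4] op 0.0158
-> (0.538, -0.1842, 0.2806, 150) lin [-0.07  0.07  0.57] twist -0.0
```

View pics/s5c.png

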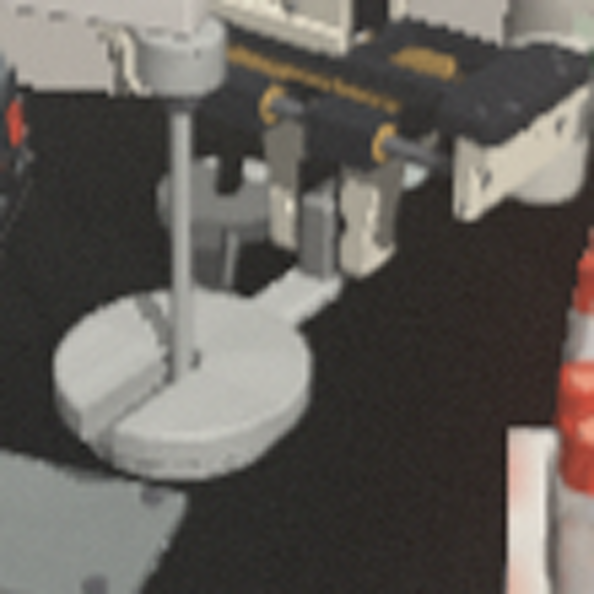

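>>> carry_out([
  [0,0.05,0.1],
  [0,0.05,0.2],
  [0,0.05,0.3],
  [0,0.05,0.4],
  [0,0.05,0.4],
  [0,0.05,0.4],
], twist=[0,0,0,0,0,0])

```text
clock: 11.58
tool_pos: [0.5373, -0.184, 0.2824]
orientation: [-179.8, -0.3, 150.0]
force: [-0.9, 0.3, -1.4]
opening: 0.0162
```

>>> carry_out([
  [0,0,0.05],
  [0,0,0.1],
  [0,0,0.15],
  [0,0,0.15],
], twist=[0,0,0,0])

```text
clock: 11.92
tool_pos: [0.5374, -0.1841, 0.2812]
orientation: [-179.8, -0.3, 150.0]
force: [-1.4, -0.8, 1.7]
opening: 0.0159
```

```bash
python3 -c "
from h import *
go((.538,-.1842,.2806,150))
print(ctrl.get_obs()['moment'])
im=ctrl.snapshot('scene'); cv2.imwrite('pics/s6.png',im); cv2.imwrite('pics/s6c.png',cv2.resize(im[180:290,200:310],None,fx=5.4,fy=5.4,interpolation=cv2.INTER_CUBIC))
"
```

```text
t 11.92 pos [ 0.5374 -0.1841  0.2812] ori [-179.76   -0.27  149.99] j [  0.8  17.1 -22.2   0.1 -51.1 -30.9] F [-1.4 -0.8  1.7] op 0.0159
-> (0.538, -0.1842, 0.2806, 150) lin [-0.06  0.02  0.06] twist -0.0
[0.11275138 0.18995734 0.08876552]
```

View pics/s6c.png

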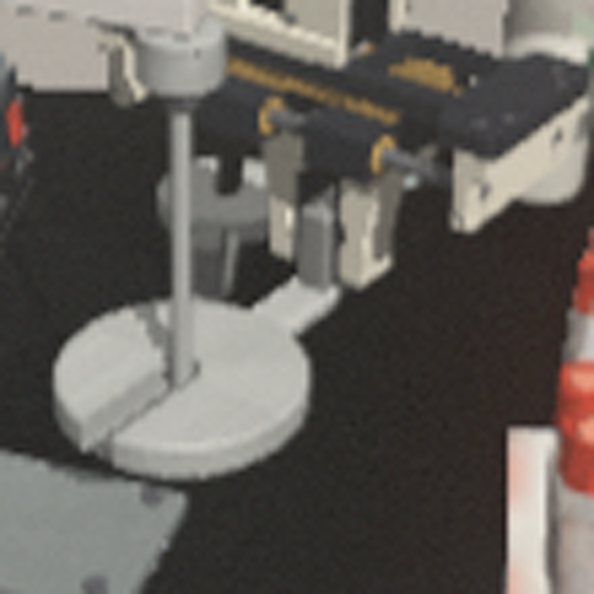

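```bash
cat > m4.py <<'E'
from h import *
import sys
def fit(P):
    A=np.c_[2*P,np.ones(len(P))]; s=np.linalg.lstsq(A,(P**2).sum(1),rcond=None)[0]
    return s[:2],np.sqrt(s[2]+s[:2]@s[:2])
def f(p,off,S): return (np.array(p,float)+.5)/S-.5+off
if __name__=="__main__":
    g=lambda p:f(p,[200,180],5.4)
    rim=[(54,378),(62,350),(90,322),(125,306),(170,298),(230,302),(280,323),(303,348),(311,378),(300,405),(270,428),(230,440),(180,446),(115,441)]
    P=plane("scene",g(rim),.104)[:,:2]; c,r=fit(P); print("disc",c,r,(np.linalg.norm(P-c,axis=1)-r).round(4))
    w1=plane("scene",g([(198,376),(165,402),(115,440)]),.104)[:,:2]; w2=plane("scene",g([(160,372),(120,400),(78,432)]),.104)[:,:2]
    print(w1,w2)
    # stem as seen: x px centre 182 at rows
    for q in ((180,150),(181,250),(182,350)):
        e,v=ray("scene",g([q]));v=v[0];s=(-.098-e[1])/v[1];print((e+s*v))
E
python3 m4.py
```

```text
disc [ 0.5880384  -0.10000986] 0.05037549635635655 [-0.0004 -0.0008 -0.0002  0.0003  0.0004  0.0005 -0.0002 -0.0009 -0.0001
  0.0007  0.0006 -0.001  -0.001   0.0018]
[[ 0.58136253 -0.09570358]
 [ 0.59110015 -0.07714243]
 [ 0.60524225 -0.05132234]] [[ 0.59641064 -0.09624068]
 [ 0.60822998 -0.07598511]
 [ 0.61972179 -0.05415846]]
[ 0.58843369 -0.098       0.20180413]
[ 0.588223   -0.098       0.15904312]
[ 0.58799968 -0.098       0.11389835]
```

```bash
python3 - <<'E'
from m4 import *
im=cv2.imread("pics/s4.png")
cv2.imwrite("pics/s4p.png",cv2.resize(im[235:275,210:260],None,fx=12,fy=12,interpolation=cv2.INTER_CUBIC))
E
```

```text
(no output)
```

View pics/s4p.png

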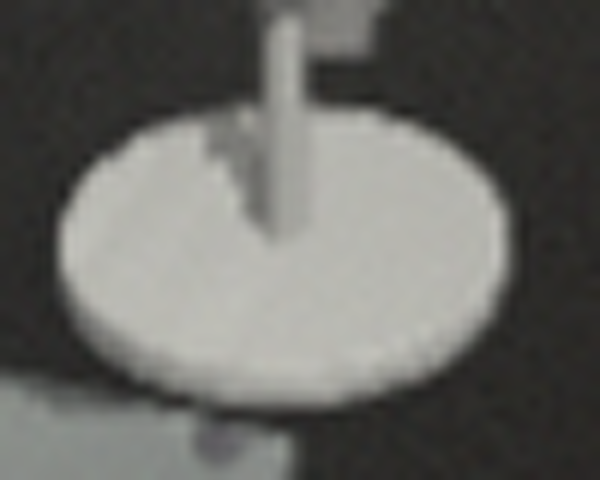

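```bash
python3 - <<'E'
from m4 import *
rim=[(60,240),(80,185),(120,145),(170,120),(230,107),(350,105),(420,125),(475,165),(505,215),(508,250),(490,295),(460,328),(400,360),(330,378),(260,380),(180,362),(120,330),(75,285)]
P=plane("scene",f(rim,[210,235],12),.09)[:,:2];c,r=fit(P);print(c,r,(np.linalg.norm(P-c,axis=1)-r).round(4))
E
```

```text
[ 0.5877653  -0.09752188] 0.04048216352793743 [-0.0007 -0.0004  0.0005  0.0009  0.0003  0.0009  0.0006 -0.0009 -0.0013
 -0.0011 -0.0005  0.0004  0.0009  0.0014  0.0012 -0.     -0.0012 -0.0012]
```

>>> carry_out([
  [0,0,-0.15],
  [0.08,0.15,-0.15],
  [0.08,0.15,-0.15],
  [0.08,0.15,0],
  [0.08,0.15,0.05],
  [0.08,0.15,0.1],
  [0.08,0.15,0.1],
], twist=[0,0,0,0,0,0,0])

```text
clock: 12.55
tool_pos: [0.5376, -0.1825, 0.2806]
orientation: [-179.8, -0.2, 150.0]
force: [-2.0, -0.9, 4.1]
opening: 0.0158
```

```bash
python3 -c "
from h import *
go()
print(ctrl.get_obs()['moment'])
im=ctrl.snapshot('scene'); cv2.imwrite('pics/s7.png',im); cv2.imwrite('pics/s7c.png',cv2.resize(im[230:270,206:262],None,fx=12,fy=12,interpolation=cv2.INTER_CUBIC))
"
```

```text
t 12.55 pos [ 0.5376 -0.1825  0.2806] ori [-179.77   -0.22  149.99] j [  1.   17.1 -22.3   0.1 -51.  -31.1] F [-2.  -0.9  4.1] op 0.0158
[-0.01804445  0.22206516  0.04314779]
```

View pics/s7c.png

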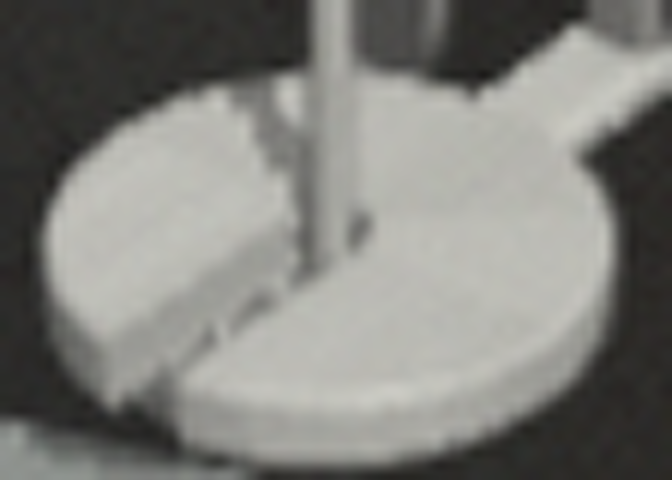

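```bash
python3 - <<'E'
from m4 import *
rim=[(45,235),(62,190),(110,133),(170,97),(290,72),(400,74),(590,165),(612,210),(615,245),(595,300),(540,350),(460,388),(350,408),(250,405),(190,390)]
P=plane("scene",f(rim,[206,230],12),.104)[:,:2];c,r=fit(P);print(c,r,(np.linalg.norm(P-c,axis=1)-r).round(4))
E
```

```text
[ 0.58840065 -0.09691065] 0.05050977239809083 [-0.0009 -0.0014 -0.0002  0.0011  0.0005  0.0005 -0.0002 -0.0005 -0.0005
 -0.0002 -0.0002  0.0002  0.0004  0.0008  0.0004]
```

>>> carry_out([
  [0,0,0],
  [0,0,0],
  [0,0,0],
  [0,0,0],
  [0,0,0],
  [0,0,0],
  [0,0,0],
  [0,0,0],
], twist=[0,0,0,0,0,0,0,0], fingers=0.2)

```text
clock: 13.27
tool_pos: [0.5376, -0.1825, 0.2805]
orientation: [-179.8, -0.2, 150.0]
force: [-0.0, -0.2, -0.7]
opening: 0.0525
```

>>> carry_out([
  [0,0,-0.5],
  [0,0,-1.5],
  [0,0,-3],
  [0,0,-5],
  [0,0,-7],
  [0,-1,-9],
  [0,-3,-11],
  [0,-5.5,-12],
  [0,-8,-12],
  [0,-8,-12],
], twist=[0,0,0,0,0,0,0,0,0,0])

```text
clock: 14.1
tool_pos: [0.4965, -0.2539, 0.4031]
orientation: [-179.8, -0.1, 149.9]
force: [0.4, 1.1, -0.2]
opening: 0.0525
```

```bash
python3 -c "
from h import *
go((.6055,-.2988,.40,80))
im=ctrl.snapshot('scene'); cv2.imwrite('pics/s8.png',im); cv2.imwrite('pics/s8c.png',cv2.resize(im[150:290,170:320],None,fx=4.2,fy=4.2,interpolation=cv2.INTER_CUBIC))
"
```

```text
t 14.1 pos [ 0.4965 -0.2539  0.4031] ori [-1.7980e+02 -9.0000e-02  1.4989e+02] j [ -6.9   9.6 -14.5   0.2 -66.1 -23.3] F [ 0.4  1.1 -0.2] op 0.0525
-> (0.6055, -0.2988, 0.4, 80) lin [-11.68   1.58   0.29] twist 69.9
```

View pics/s8c.png

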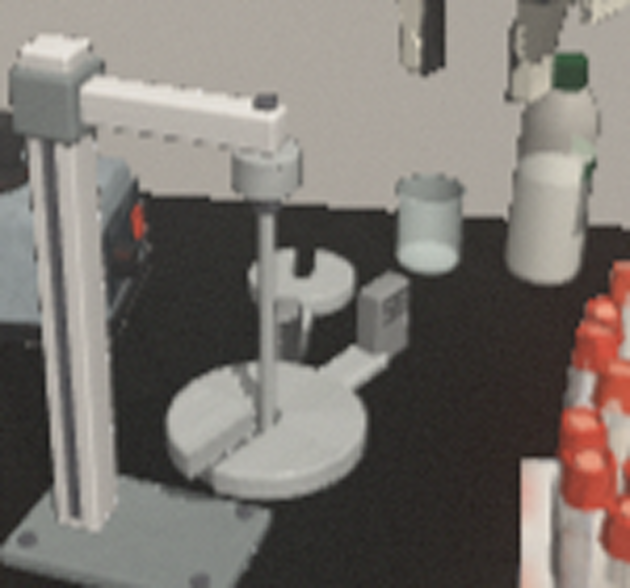

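>>> carry_out([
  [-1,0.1,0],
  [-2,0.2,0],
  [-3.2,0.4,0],
  [-4.4,0.6,0],
  [-5.6,0.8,0],
  [-6.8,0.9,0],
  [-8,1,0],
  [-9,1.2,0],
  [-10,1.3,0],
  [-11,1.5,0],
  [-11.8,1.6,0],
  [-11.8,1.6,0],
], twist=[5,12,19,26,33,40,47,54,61,67,70,72])

```text
clock: 15.15
tool_pos: [0.6087, -0.2981, 0.402]
orientation: [-179.8, 0.2, 77.7]
force: [-0.8, 0.6, 0.0]
opening: 0.0524
```

```bash
python3 -c "
from h import *
go((.6075,-.298,.36,2))
print(plane('top',[(265,136),(309,139)],0),plane('top',[(265,136),(309,139)],.08))
"
```

```text
t 15.15 pos [ 0.6087 -0.2981  0.402 ] ori [-1.798e+02  1.600e-01  7.771e+01] j [ -9.6  20.9   0.9   0.2 -70.1 -92.7] F [-0.8  0.6  0. ] op 0.0524
-> (0.6075, -0.298, 0.36, 2) lin [-0.   -0.11  4.2 ] twist 75.7
[[ 0.73502364 -0.29911062  0.        ]
 [ 0.72892813 -0.42476226  0.        ]] [[ 0.70869122 -0.29457052  0.08      ]
 [ 0.70305251 -0.41080574  0.08      ]]
```

>>> carry_out([
  [0,-0.1,0],
  [0,-0.1,0.3],
  [0,-0.1,0.7],
  [0,-0.1,1.2],
  [0,-0.1,1.7],
  [0,-0.1,2.2],
  [0,-0.1,2.7],
  [0,-0.1,3.2],
  [0,-0.1,3.7],
  [0,-0.1,4.2],
  [0,-0.1,4.2],
  [0,-0.1,4.2],
], twist=[5,12,19,26,33,40,47,54,61,68,74,75.7])

```text
clock: 16.15
tool_pos: [0.6079, -0.2973, 0.3598]
orientation: [179.9, 0.3, 1.7]
force: [-0.5, 0.6, 0.4]
opening: 0.0525
```

```bash
python3 -c "
from h import *
go((.6075,-.298,.19,1.8))
o=ctrl.get_obs(); im=ctrl.snapshot('wrist'); cv2.imwrite('pics/w3.png',im); cv2.imwrite('pics/w3c.png',cv2.resize(im[140:270,200:310],None,fx=4.6,fy=4.6,interpolation=cv2.INTER_CUBIC)); np.save('o3.npy',np.r_[o['tool_pos'],o['orientation']])"
```

```text
t 16.15 pos [ 0.6079 -0.2973  0.3598] ori [179.9    0.27   1.67] j [  -9.5   22.4   -2.6    0.2  -65.3 -168.8] F [-0.5  0.6  0.4] op 0.0525
-> (0.6075, -0.298, 0.19, 1.8) lin [ 0.04  0.04 16.98] twist -0.1
```

View pics/w3c.png

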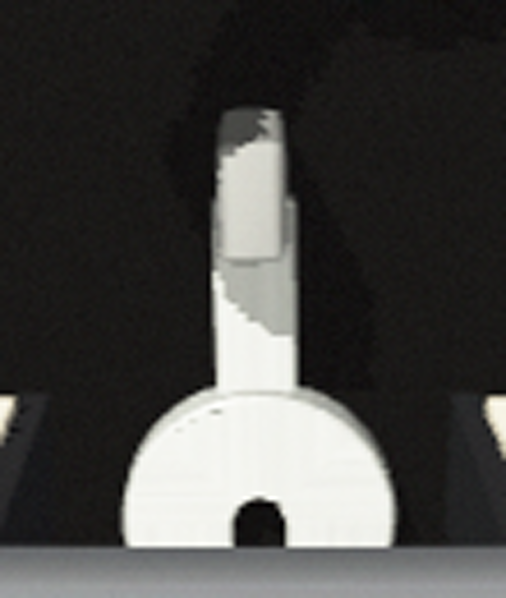

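View pics/w3.png

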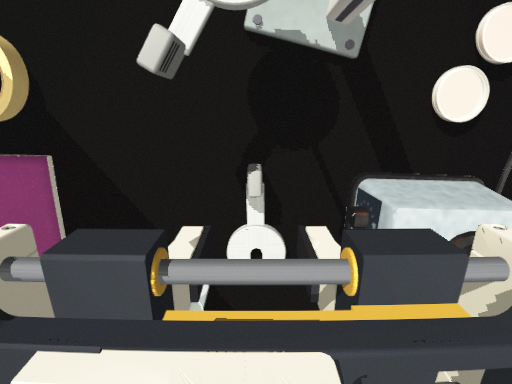

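```bash
python3 -c "
from h import *
a=np.load('o3.npy'); o=dict(tool_pos=a[:3],orientation=a[3:])
P=plane('wrist',np.array([(222,144),(283,144),(281,260),(220,258)])/4.6+[200,140],.045,o)[:,:2]; print(P.mean(0),np.linalg.norm(P[1]-P[0]),np.linalg.norm(P[3]-P[0])); d=(P[2]+P[3]-P[0]-P[1]);print(np.degrees(np.arctan2(d[1],d[0])))
print(plane('wrist',np.array([(260,497)])/4.6+[200,140],.014,o))
go((.6075,-.298,.19,1.8))
"
```

```text
[ 0.60689871 -0.29843487] 0.014116138861969756 0.027662137814734145
-89.29273764423526
[[ 0.61190302 -0.39148146  0.014     ]]
t 16.2 pos [ 0.608  -0.2973  0.3601] ori [179.9    0.25   1.77] j [  -9.6   22.4   -2.6    0.2  -65.3 -168.7] F [0.2 1.  0.1] op 0.0526
-> (0.6075, -0.298, 0.19, 1.8) lin [ 0.02  0.03 17.01] twist -0.0
```

>>> carry_out([
  [0,0.1,2],
  [0,0.15,4.5],
  [0,0.15,7],
  [0,0.15,9.5],
  [0,0.15,12],
  [0,0.15,14],
  [0,0.15,15.5],
  [0,0.15,16.5],
  [0,0.15,17],
  [0,0.15,17],
  [0,0.15,17],
], twist=[0,0,0,0,0,0,0,0,0,0,0])

```text
clock: 17.12
tool_pos: [0.6078, -0.2991, 0.1908]
orientation: [179.9, 0.2, 1.8]
force: [0.6, -0.4, 1.2]
opening: 0.0523
```

>>> carry_out([
  [0,0,0],
  [0,0,0],
  [0,0,0],
  [0,0,0],
  [0,0,0],
  [0,0,0],
  [0,0,0],
  [0,0,0],
  [0,0,0],
  [0,0,0],
], twist=[0,0,0,0,0,0,0,0,0,0], fingers=-1)

```text
clock: 17.95
tool_pos: [0.6079, -0.2992, 0.191]
orientation: [179.9, 0.2, 1.8]
force: [-0.9, -0.0, 2.2]
opening: 0.0158
```

```bash
python3 -c "
from h import *
go()"
```

```text
t 17.95 pos [ 0.6079 -0.2992  0.191 ] ori [179.87   0.19   1.81] j [  -9.7   31.6  -12.2    0.2  -46.4 -168.6] F [-0.9 -0.   2.2] op 0.0158
```

```bash
python3 -c "
from h import *
go((.48,-.28,.42,40))"
```

```text
t 17.95 pos [ 0.6079 -0.2992  0.191 ] ori [179.87   0.19   1.81] j [  -9.7   31.6  -12.2    0.2  -46.4 -168.6] F [-0.9 -0.   2.2] op 0.0158
-> (0.48, -0.28, 0.42, 40) lin [-12.8   -2.27 -22.86] twist -38.2
```

>>> carry_out([
  [0,0,-1],
  [0,0,-3.5],
  [0,0,-7],
  [0,0,-11],
  [0,0,-15],
  [-1,-0.2,-18.5],
  [-3,-0.5,-21],
  [-5,-1,-22.8],
  [-7.5,-1.5,-22.8],
  [-10,-2,-22.8],
  [-12,-2.2,-22.8],
  [-12.8,-2.3,-22.8],
], twist=[0,0,0,0,0,-2,-6,-12,-19,-26,-33,-40])

```text
clock: 18.95
tool_pos: [0.477, -0.2792, 0.4203]
orientation: [-180.0, 0.2, 42.1]
force: [-0.2, -0.7, -1.8]
opening: 0.0161
```

>>> carry_out([
  [0,0,0],
  [0,0,0],
  [0,0,0],
  [0,0,0],
  [0,0,0],
  [0,0,0],
  [0,0,0],
  [0,0,0],
  [0,0,0],
  [0,0,0],
  [0,0,0],
  [0,0,0],
], twist=[-7,-14,-21,-28,-35,-42,-49,-56,-63,-70,-77,-84])

```text
clock: 19.95
tool_pos: [0.4765, -0.2791, 0.4205]
orientation: [-179.8, -0.1, 126.5]
force: [-0.6, 0.1, -1.7]
opening: 0.0158
```

>>> carry_out([
  [0,0,0],
  [0,0,0],
  [0,0,0],
  [0,0,0],
  [0,0,0],
  [0,0,0],
  [0,0,0],
  [0,0,0],
  [0,0,0],
  [0,0,0],
  [0,0,0],
  [0,0,0],
], twist=[-7,-14,-21,-28,-35,-42,-49,-56,-63,-70,-77,-84])

```text
clock: 20.95
tool_pos: [0.4761, -0.279, 0.4209]
orientation: [179.9, -0.2, -149.2]
force: [-0.2, 0.6, -2.1]
opening: 0.0157
```

```bash
python3 -c "
from h import *
go((.46,-.25,.42,-60))"
```

```text
t 20.95 pos [ 0.4761 -0.279   0.4209] ori [ 179.95   -0.23 -149.18] j [-10.    8.4 -13.6   0.1 -68.2  40.8] F [-0.2  0.6 -2.1] op 0.0157
-> (0.46, -0.25, 0.42, -60) lin [-0.1   3.32  0.09] twist -89.2
```

>>> carry_out([
  [0,0,0],
  [0,0,0],
  [0,0,0],
  [0,0,0],
  [0,0,0],
  [0,0,0],
  [0,0,0],
  [0,0,0],
  [0,0,0],
  [0,0,0],
  [0,0,0],
  [0,0,0],
], twist=[-7,-14,-21,-28,-35,-42,-49,-56,-63,-70,-77,-84])

```text
clock: 21.95
tool_pos: [0.4758, -0.2789, 0.4212]
orientation: [179.8, 0.0, -64.8]
force: [0.1, -0.1, -1.2]
opening: 0.016
```

```bash
python3 -c "
from h import *
go((.455,-.05,.42,-25),(.46,.1,.42,-3),(.5876,.09,.42,-2))"
```

```text
t 21.95 pos [ 0.4758 -0.2789  0.4212] ori [ 1.7978e+02  4.0000e-02 -6.4840e+01] j [-1.000e+01  8.400e+00 -1.360e+01  1.000e-01 -6.830e+01  1.251e+02] F [ 0.1 -0.1 -1.2] op 0.016
-> (0.455, -0.05, 0.42, -25) lin [-21.6   -7.85   0.11] twist -39.8
-> (0.46, 0.1, 0.42, -3) lin [-34.97 -14.68   0.09] twist -61.8
-> (0.5876, 0.09, 0.42, -2) lin [-28.64 -25.8    0.05] twist -62.8
```

>>> carry_out([
  [-1,-0.4,0],
  [-3,-1.1,0],
  [-5.5,-2,0],
  [-8,-2.9,0],
  [-10.5,-3.8,0],
  [-13,-4.7,0],
  [-15.5,-5.6,0],
  [-18,-6.5,0],
  [-20,-7.3,0],
  [-23,-8.5,0],
  [-26,-10,0],
  [-29,-11.5,0],
], twist=[-3,-6,-10,-14,-18,-22,-26,-30,-34,-38,-42,-46])

```text
clock: 22.95
tool_pos: [0.4557, 0.0336, 0.4217]
orientation: [179.9, 0.2, -18.7]
force: [1.0, 0.8, -1.0]
opening: 0.0161
```

```bash
python3 -c "
from h import *
go((.46,.095,.42,-3),(.52,.095,.42,-1),(.5876,.09,.42,0))"
```

```text
t 22.95 pos [0.4557 0.0336 0.4217] ori [ 1.7992e+02  1.7000e-01 -1.8670e+01] j [ 2.900e+01 -1.200e+00 -2.380e+01 -1.000e-01 -6.750e+01  1.324e+02] F [ 1.   0.8 -1. ] op 0.0161
-> (0.46, 0.095, 0.42, -3) lin [-1.56 -5.95  0.16] twist -15.7
-> (0.52, 0.095, 0.42, -1) lin [ 4.13 -7.88  0.15] twist -17.7
-> (0.5876, 0.09, 0.42, 0) lin [10.69 -9.57  0.12] twist -18.7
```

>>> carry_out([
  [-0.4,-1.5,0.1],
  [-0.8,-3,0.1],
  [-1.2,-4.5,0.1],
  [-1.5,-6,0.1],
  [0,-6.5,0.1],
  [1.9,-7.1,0.1],
  [4,-7.9,0.1],
  [6,-8.4,0.1],
  [8,-8.9,0.1],
  [9.5,-9.3,0.1],
  [10.6,-9.6,0.1],
  [10.6,-9.6,0.1],
], twist=[-3,-6,-9,-12,-15,-17,-18.7,-18.7,-18.7,-18.7,-18.7,-18.7])

```text
clock: 23.95
tool_pos: [0.5883, 0.0905, 0.4197]
orientation: [180.0, 0.2, -0.0]
force: [0.6, -0.2, -2.2]
opening: 0.0158
```

```bash
python3 -c "
from h import *
go((.5876,.085,.36,0))
im=ctrl.snapshot('top'); cv2.imwrite('pics/t4c.png',cv2.resize(im[90:260,60:260],None,fx=3.5,fy=3.5,interpolation=cv2.INTER_CUBIC))
im=ctrl.snapshot('scene'); cv2.imwrite('pics/s9.png',im)"
```

```text
t 23.95 pos [0.5883 0.0905 0.4197] ori [ 1.7995e+02  2.3000e-01 -2.0000e-02] j [ 2.750e+01  1.260e+01 -8.400e+00 -1.000e-01 -6.920e+01  1.525e+02] F [ 0.6 -0.2 -2.2] op 0.0158
-> (0.5876, 0.085, 0.36, 0) lin [-0.04  0.54  5.97] twist -0.0
```

View pics/t4c.png

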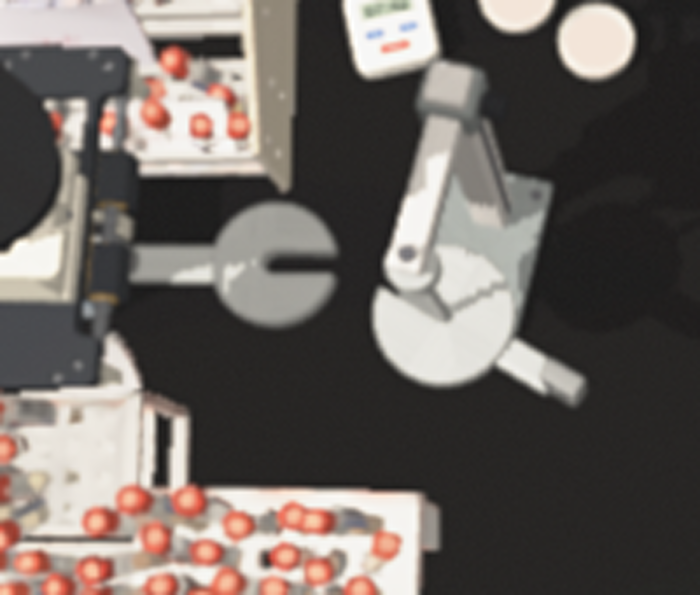

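View pics/s9.png

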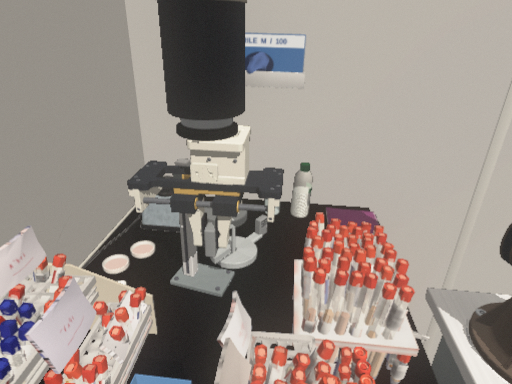

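```bash
python3 - <<'E'
from m4 import *
F=lambda p:f(p,[60,90],3.5)
rim=[(213,262),(222,232),(240,212),(275,201),(305,208),(325,225),(337,250),(337,278),(325,300),(300,320),(275,327),(245,319),(225,300)]
P=plane("top",F(rim),.4197-.191+.014)[:,:2];c,r=fit(P);print("small",c,r,(np.linalg.norm(P-c,axis=1)-r).round(4)); print("pred",.5883,.0905-.1005)
w=plane("top",F([(268,263),(300,263),(335,264)]),.2427); print(w)
rim=[(373,305),(373,335),(390,365),(420,382),(450,385),(480,375),(500,355),(515,330)]
P=plane("top",F(rim),.104)[:,:2];c,r=fit(P);print("large",c,r,(np.linalg.norm(P-c,axis=1)-r).round(4))
E
```

```text
small [ 0.58555531 -0.01272071] 0.03919945057858157 [-0.0005  0.0003  0.0011  0.0005 -0.0004 -0.001  -0.0006  0.0005  0.0002
  0.0004  0.001  -0.0002 -0.0014]
pred 0.5883 -0.010000000000000009
[[ 0.58549614 -0.00820312  0.2427    ]
 [ 0.58579286 -0.027987    0.2427    ]
 [ 0.58549052 -0.04962006  0.2427    ]]
large [ 0.58395926 -0.09734407] 0.05153465100466807 [-0.0006  0.0004  0.0006 -0.0002 -0.0001  0.0001 -0.0011  0.0009]
```

>>> carry_out([
  [0,0,1],
  [0,0,2.5],
  [0,0,4],
  [0,0,5.2],
  [0,0,6],
  [-0.1,1,6],
  [-0.1,2,6],
  [-0.1,3.2,6],
  [-0.1,4.2,6],
  [-0.1,4.8,6],
  [-0.1,5,6],
  [-0.1,5,6],
], twist=[0,0,0,0,0,0,0,0,0,0,0,0])

```text
clock: 25.05
tool_pos: [0.5853, 0.0395, 0.3603]
orientation: [180.0, 0.2, -0.1]
force: [0.4, 0.3, -1.0]
opening: 0.0159
```

```bash
python3 -c "
from h import *
go((.5876,.0041,.36,0))
im=ctrl.snapshot('top'); cv2.imwrite('pics/t5c.png',cv2.resize(im[130:220,120:240],None,fx=6,fy=6,interpolation=cv2.INTER_CUBIC))
im=ctrl.snapshot('scene'); cv2.imwrite('pics/s10.png',cv2.resize(im[130:290,120:320],None,fx=3.7,fy=3.7,interpolation=cv2.INTER_CUBIC))"
```

```text
t 25.05 pos [0.5853 0.0395 0.3603] ori [ 1.7999e+02  2.1000e-01 -9.0000e-02] j [ 2.29e+01  1.42e+01 -1.43e+01 -1.00e-01 -6.17e+01  1.57e+02] F [ 0.4  0.3 -1. ] op 0.0159
-> (0.5876, 0.0041, 0.36, 0) lin [0.23 3.54 0.03] twist -0.1
```

View pics/t5c.png

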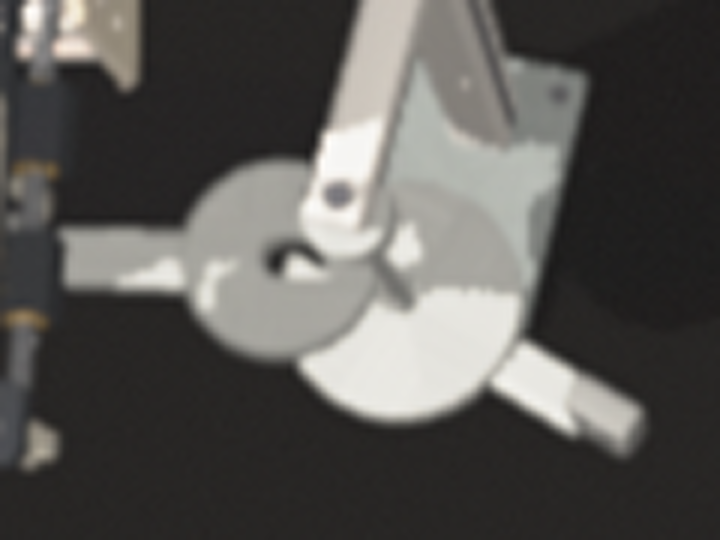

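View pics/s10.png

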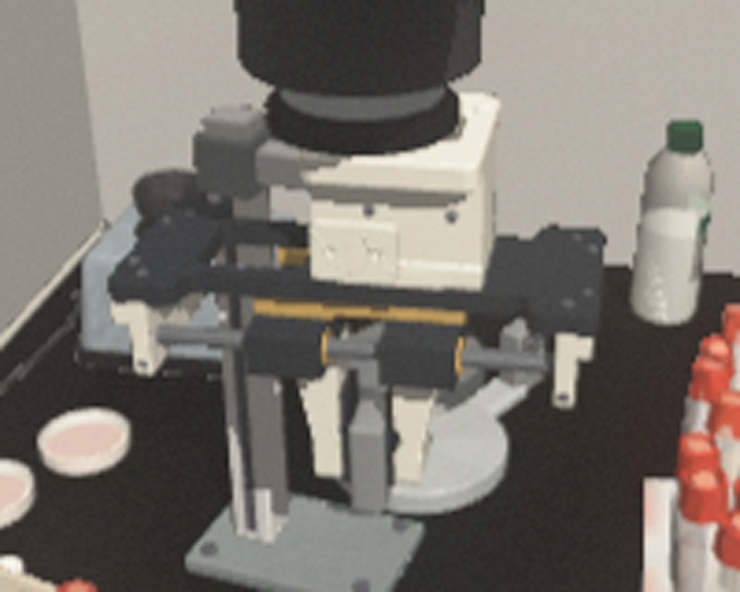

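>>> carry_out([
  [0.2,0,0],
  [0.2,0.4,0],
  [0.2,0.9,0],
  [0.2,1.5,0],
  [0.2,2.1,0],
  [0.2,2.7,0],
  [0.2,3.2,0],
  [0.2,3.5,0],
  [0.2,3.5,0],
  [0.2,3.5,0],
], twist=[0,0,0,0,0,0,0,0,0,0])

```text
clock: 25.98
tool_pos: [0.5874, 0.0051, 0.3602]
orientation: [180.0, 0.2, -0.1]
force: [-0.3, -0.5, -1.4]
opening: 0.0161
```

```bash
python3 -c "
from h import *
go((.5876,.0041,.298,0))
"
```

```text
t 25.98 pos [0.5874 0.0051 0.3602] ori [ 1.7999e+02  2.2000e-01 -7.0000e-02] j [ 1.950e+01  1.430e+01 -1.420e+01 -1.000e-01 -6.170e+01  1.604e+02] F [-0.3 -0.5 -1.4] op 0.0161
-> (0.5876, 0.0041, 0.298, 0) lin [0.05 0.09 6.22] twist -0.1
```

>>> carry_out([
  [0,0.1,0.5],
  [0,0.1,1.4],
  [0,0.1,2.5],
  [0,0.1,3.5],
  [0,0.1,4.4],
  [0,0.1,5.1],
  [0,0.1,5.6],
  [0,0.1,5.9],
  [0,0.1,6],
  [0,0.1,6],
], twist=[0,0,0,0,0,0,0,0,0,0])

```text
clock: 26.82
tool_pos: [0.5872, 0.0041, 0.3001]
orientation: [180.0, 0.2, -0.1]
force: [0.7, 0.1, -1.0]
opening: 0.0156
```

```bash
python3 -c "
from h import *
go((.5876,.0041,.295,0))
im=ctrl.snapshot('top'); cv2.imwrite('pics/t6.png',im); cv2.imwrite('pics/t6c.png',cv2.resize(im[150:210,150:230],None,fx=9,fy=9,interpolation=cv2.INTER_CUBIC))
im=ctrl.snapshot('scene'); cv2.imwrite('pics/s11.png',cv2.resize(im[130:290,120:320],None,fx=3.7,fy=3.7,interpolation=cv2.INTER_CUBIC))"
```

```text
t 26.82 pos [0.5872 0.0041 0.3001] ori [ 1.7998e+02  2.3000e-01 -6.0000e-02] j [ 1.940e+01  1.750e+01 -1.850e+01 -1.000e-01 -5.420e+01  1.605e+02] F [ 0.7  0.1 -1. ] op 0.0156
-> (0.5876, 0.0041, 0.295, 0) lin [ 0.04 -0.    0.51] twist -0.1
```

View pics/t6c.png

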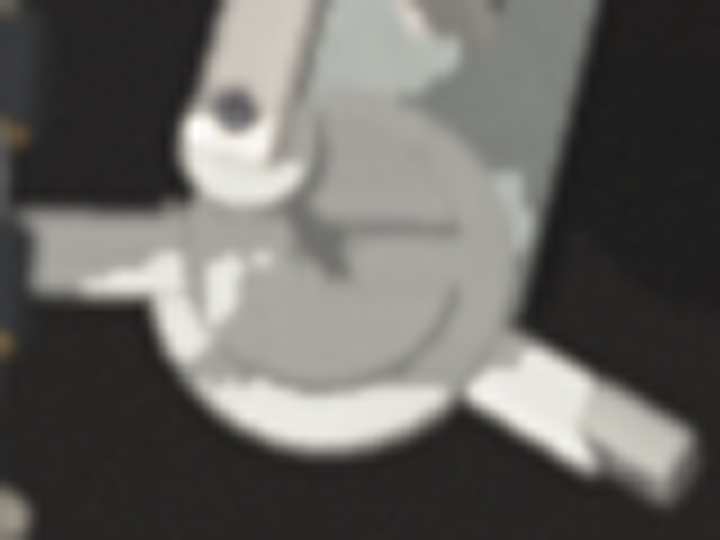

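View pics/s11.png

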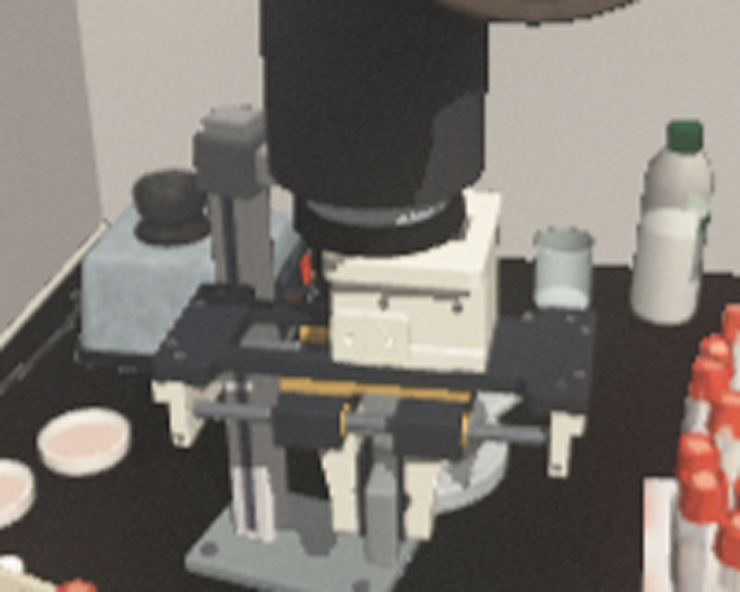

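>>> carry_out([
  [0,0,0.1],
  [0,0,0.2],
  [0,0,0.3],
  [0,0,0.4],
  [0,0,0.45],
  [0,0,0.45],
  [0,0,0.45],
], twist=[0,0,0,0,0,0,0])

```text
clock: 27.5
tool_pos: [0.5873, 0.0041, 0.296]
orientation: [180.0, 0.2, -0.1]
force: [-0.0, -0.4, -1.0]
opening: 0.016
```

>>> carry_out([
  [0,0,0.05],
  [0,0,0.1],
  [0,0,0.1],
  [0,0,0.1],
], twist=[0,0,0,0])

```text
clock: 27.83
tool_pos: [0.5874, 0.0041, 0.2953]
orientation: [180.0, 0.2, -0.1]
force: [-1.0, -1.0, 1.1]
opening: 0.0158
```

```bash
python3 -c "
from h import *
go((.5876,.0041,.295,0))
im=ctrl.snapshot('top'); cv2.imwrite('pics/t7.png',im); cv2.imwrite('pics/t7c.png',cv2.resize(im[150:210,150:230],None,fx=9,fy=9,interpolation=cv2.INTER_CUBIC))"
```

```text
t 27.83 pos [0.5874 0.0041 0.2953] ori [ 1.7999e+02  1.7000e-01 -6.0000e-02] j [ 1.940e+01  1.780e+01 -1.880e+01 -1.000e-01 -5.360e+01  1.605e+02] F [-1.  -1.   1.1] op 0.0158
-> (0.5876, 0.0041, 0.295, 0) lin [ 0.02 -0.    0.03] twist -0.1
```

View pics/t7c.png

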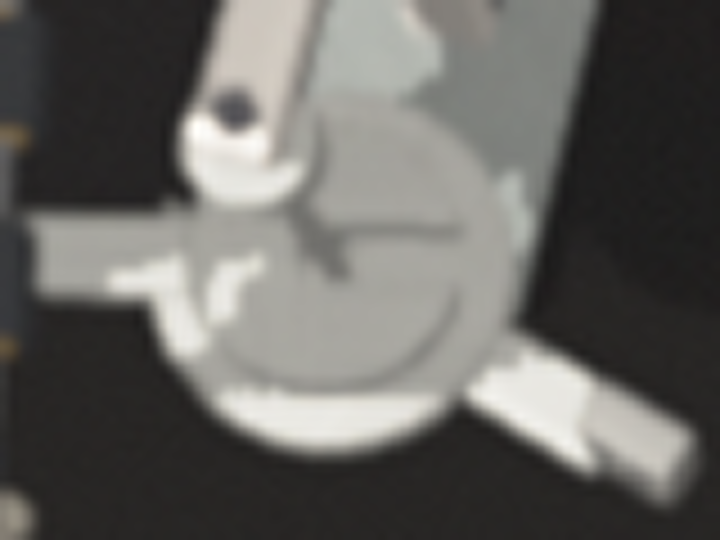

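```bash
python3 - <<'E'
from m4 import *
F=lambda p:f(p,[150,150],9)
for nm,z,rr,rim in (("small",.118,.038,[(459,232),(457,285),(445,325),(410,362),(370,382),(325,388),(280,383),(245,368)]),("large",.104,.05,[(515,320),(465,395),(420,430),(370,450),(325,456),(270,448),(210,405),(170,350),(155,310),(518,260),(500,190),(465,140),(420,108)])):
    P=plane("top",F(rim),z)[:,:2];c,r=fit(P);print(nm,c,r,(np.linalg.norm(P-c,axis=1)-r).round(4))
    from scipy.optimize import least_squares
    print(least_squares(lambda c:np.linalg.norm(P-c,axis=1)-rr,c).x)
E
```

```text
small [ 0.58392604 -0.09819073] 0.036793770656652576 [-0.0002 -0.0004  0.0007  0.0003 -0.0002 -0.0007 -0.0002  0.0005]
[ 0.58520457 -0.0973638 ]
large [ 0.58311507 -0.09876404] 0.05105488019100648 [ 0.0006 -0.0008 -0.0004  0.0001  0.0007  0.0012 -0.0006 -0.0007 -0.0001
 -0.0006 -0.0004  0.0002  0.0007]
[ 0.58238261 -0.09932405]
```

>>> carry_out([
  [0,0.05,0],
  [0,0.05,0.05],
  [0,0.05,0.05],
  [0,0.05,0.05],
], twist=[0,0,0,0])

```text
clock: 28.22
tool_pos: [0.5875, 0.0037, 0.295]
orientation: [180.0, 0.1, -0.0]
force: [-1.1, 1.9, 3.2]
opening: 0.0154
```

>>> carry_out([
  [0,0,0],
  [0,0,0],
  [0,0,0],
  [0,0,0],
  [0,0,0],
  [0,0,0],
  [0,0,0],
  [0,0,0],
], twist=[0,0,0,0,0,0,0,0], fingers=0.1)

```text
clock: 28.88
tool_pos: [0.5875, 0.0036, 0.295]
orientation: [180.0, 0.1, -0.0]
force: [0.3, 0.1, -0.1]
opening: 0.0482
```

>>> carry_out([
  [0,0,-0.5],
  [0,0,-1.5],
  [0,0,-3],
  [0,0,-5],
  [0,0,-7],
  [0,-1,-9],
  [0,-3,-11],
  [0,-5.5,-12],
  [0,-8,-12],
  [0,-10,-12],
  [0,-10,-12],
], twist=[0,0,0,0,0,0,0,0,0,0,0])

```text
clock: 29.8
tool_pos: [0.5879, 0.1064, 0.4164]
orientation: [-179.9, 0.0, 0.1]
force: [-0.8, -0.5, -0.3]
opening: 0.0484
```

```bash
python3 -c "
from h import *
go((.40,.12,.42,30),(.42,-.25,.42,0))
im=ctrl.snapshot('top'); cv2.imwrite('pics/t8.png',im); cv2.imwrite('pics/t8c.png',cv2.resize(im[140:220,130:240],None,fx=7,fy=7,interpolation=cv2.INTER_CUBIC))
im=ctrl.snapshot('scene'); cv2.imwrite('pics/s12.png',im); cv2.imwrite('pics/s12c.png',cv2.resize(im[150:290,170:320],None,fx=4.2,fy=4.2,interpolation=cv2.INTER_CUBIC))
"
```

```text
t 29.8 pos [0.5879 0.1064 0.4164] ori [-1.7994e+02  3.0000e-02  8.0000e-02] j [ 2.900e+01  1.290e+01 -8.500e+00 -1.000e-01 -6.870e+01  1.511e+02] F [-0.8 -0.5 -0.3] op 0.0484
-> (0.4, 0.12, 0.42, 30) lin [-18.79  -1.39  -0.35] twist -29.9
-> (0.42, -0.25, 0.42, 0) lin [-16.84  35.61  -0.39] twist 0.1
```

View pics/t8c.png

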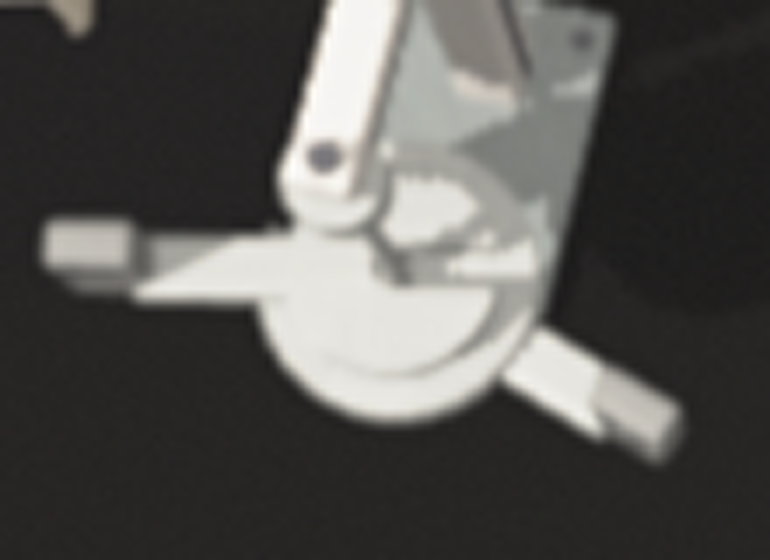

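View pics/s12c.png

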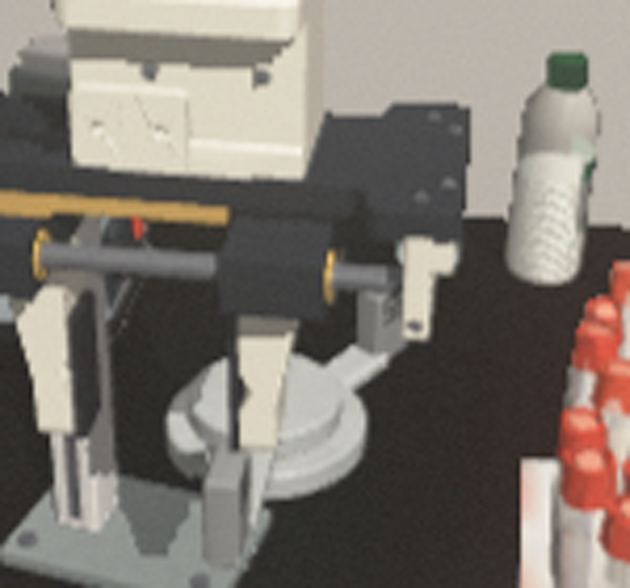

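>>> carry_out([
  [-2,0,0],
  [-5,0,0],
  [-8,0,0],
  [-11,0,0],
  [-13.5,0,0],
  [-14.5,2,0],
  [-14.5,5,0],
  [-14.5,8,0],
  [-14.5,11,0],
  [-14.5,14.5,0],
  [-14.5,18,0],
  [-14.5,21.5,0],
], twist=[0,0,0,0,3,6,9,12,15,18,21,24])

```text
clock: 30.9
tool_pos: [0.442, -0.1131, 0.4169]
orientation: [180.0, 0.0, -24.1]
force: [0.8, -0.1, 0.2]
opening: 0.0482
```

```bash
python3 -c "
from h import *
go((.44,-.25,.42,-60))
im=ctrl.snapshot('scene'); cv2.imwrite('pics/s13.png',im); cv2.imwrite('pics/s13c.png',cv2.resize(im[150:290,170:320],None,fx=4.2,fy=4.2,interpolation=cv2.INTER_CUBIC))
"
```

```text
t 30.9 pos [ 0.442  -0.1131  0.4169] ori [ 1.800e+02  3.000e-02 -2.411e+01] j [ 10.5  -1.1 -24.4  -0.  -66.7 145.4] F [ 0.8 -0.1  0.2] op 0.0482
-> (0.44, -0.25, 0.42, -60) lin [ 5.41 12.58 -0.31] twist 35.9
```

View pics/s13c.png

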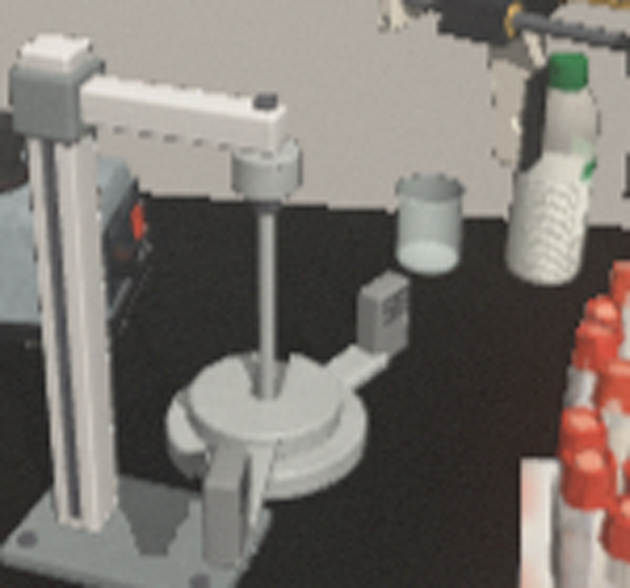

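```bash
python3 -c "
import cv2
im=cv2.imread('pics/s13.png'); cv2.imwrite('pics/s13p.png',cv2.resize(im[225:272,206:262],None,fx=12,fy=12,interpolation=cv2.INTER_CUBIC))"
```

```text
(no output)
```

View pics/s13p.png

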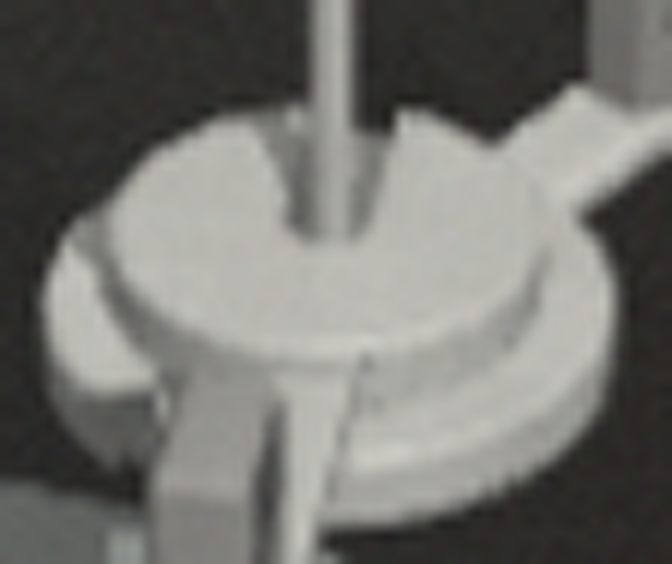

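```bash
python3 - <<'E'
from m4 import *
F=lambda p:f(p,[206,225],12)
for nm,z,rim in (("small",.118,[(106,225),(120,185),(160,145),(215,120),(250,110),(410,110),(470,130),(520,165),(545,210),(546,245),(525,285),(480,318),(420,342),(350,352),(270,350),(200,330),(140,290)]),("large",.104,[(45,300),(55,265),(75,235),(590,225),(612,270),(615,310),(595,360),(545,410),(480,445),(420,462),(355,468),(100,385),(60,350)])):
    P=plane("scene",F(rim),z)[:,:2];c,r=fit(P);print(nm,c,r,(np.linalg.norm(P-c,axis=1)-r).round(4))
print("stem ref .5878 -.0975")
E
```

```text
small [ 0.58866562 -0.09708389] 0.03843724275965064 [-0.      0.0001  0.0005  0.0002  0.0003 -0.     -0.0001 -0.0004 -0.0005
 -0.0001  0.0004  0.0003  0.0005  0.0001  0.0002 -0.0003 -0.001 ]
large [ 0.58739803 -0.09604271] 0.04962051942659063 [ 0.0007  0.0005  0.0002  0.0003 -0.0003 -0.0004 -0.0005 -0.0001  0.0006
  0.0008  0.0003 -0.0022 -0.0001]
stem ref .5878 -.0975
```

```bash
python3 -c "
from h import *
go(); print(ctrl.close_job())"
```

```text
t 30.95 pos [ 0.4418 -0.117   0.4167] ori [ 1.7989e+02  6.0000e-02 -2.4450e+01] j [ 1.000e+01 -1.000e+00 -2.440e+01  1.000e-01 -6.670e+01  1.455e+02] F [ 1.4 -4.3 -0. ] op 0.0481
the job is handed in; nothing more can be done
None
```

Both discs are on the pan and the job was handed in at about 31 s, with the arm clear of everything. I hung the large disc from the front right, with its slot at about +60° in the world frame. The small disc then went flat on top of it from the left, with its slot at about -90°, so the slots are about 150° apart.

- **Centring, scene camera:** the last picture put the small disc about 1 mm from the stem and the large disc about 1.5 mm. Both rim fits gave the right radii on the expected heights (118 and 104 mm), so the discs look flat.
- **Disagreement:** an earlier top-camera fit, while the small disc was still gripped, put the large disc about 2.5 mm off the stem. That fit was coarse because the arm hid part of the rim and the fitted radius came out about 1 mm too big. The slot's own play is 4 mm.
- **Beaker and bottle:** both stood where they were at the start in the last scene picture. I judged this by eye and did not measure it.
- **Forces:** the highest contact force I saw was about 5 N.

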